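Tighten the cartridge tray in cross order and set the cartridge on it

TASK

Tighten the white cartridge tray evenly: turn its four crank nuts clockwise, each about half a turn, finishing one before starting the next, so that its crank swings from the tray's plain edge round to point at the notched edge; work in cross order, so after the first nut do the one diagonally opposite, then the remaining two. Only then set the black ink cartridge upright on the middle of the tray, between and in line with the two rails, with its pull tab towards the notched edge. Put it down rather than dropping it, let go, and leave the other things on the cart where they are.

Things in the scene. Friction and masses are not known exactly. Their poses are not given: they have to be found in the camera images.
- deck: Fixed grey base under the white tray, 200 (x) x 230 (y) x 16 mm high. Origin: centre of its underside, on the cart top (z = 0). Its -x edge is the tray's notched edge (roughly towards the robot), +x the plain edge, +y left. Four steel crank nuts, axes vertical at x = +-70, y = +-85 mm of this frame. Diagonal pairs: near-left with far-right, near-right with far-left.
- tray: White plate 190 (x) x 220 (y) x 6 mm over the deck, same axes; -x edge notched (60 x 25 mm, middle). Origin: centre of its underside, 20 mm above the cart top while loose, 16 when seated; tips about 1 degree on the way. Two rails along x on it, 110 long, 6 high, inner faces 50 mm apart, centred; the cartridge goes between them, on the upper face, 22 mm above the cart top when seated.
- cartridge: Loose black ink cartridge, box 90 (x) x 36 (y) x 48 mm high, about 150 g, paper label on top, standing on the cart top left or right of the deck. Origin: centre of its underside. A pull tab 24 mm wide sticks out high on its -x end, to 64 mm from the origin, 31 to 43 mm above the underside. Grip it across the 36 mm width at its middle.
- cartridge_tab (a point): Point on the pull tab: 60 mm along -x from the cartridge's origin, 40 mm above its underside.
- dish: Small white ceramic dish, 90 mm across, 28 mm high, with two erasers in it, on the side opposite the cartridge; origin under its centre. Bystander.
- stapler: Red stapler 140 x 36 x 53 mm lying beyond the deck to the right; origin centre of underside. Bystander.
- clip: Chrome binder clip 32 x 20 mm, 37 mm high, beyond the deck to the left; origin centre of underside. Bystander.
- pencil: Green mechanical pencil 140 mm long, 8 mm thick, lying beyond the deck; origin at its middle, underside. Bystander.
- nut_nl (a joint): Turn of the near-left (deck x -70, y +85) crank nut, rad, growing clockwise seen from above: at 0 its crank points along deck +x (plain edge), at 1.57 along deck -y, at 3.14 along deck -x (notched edge). Starts within 0.35 of 0; stops at -0.7 and 3.8. Friction about 0.06 N m, it stays where it is left. It sinks about 3 mm with the tray in its half turn.
- knob_nl (a point): Middle of the upright black crank knob of the near-left (deck x -70, y +85) nut: 38 mm from the nut axis, 52 mm above the cart top (48 or 49 when tight). Cylinder 14 mm diameter, 30 tall (15 above and below this point), spinning freely on its pin: grip it from above and lead it round without turning the gripper. Crank arm and hub (22 mm across) lie below the knob's foot, but for a 2 mm stud end.
- nut_nr (a joint): Turn of the near-right (deck x -70, y -85) crank nut, rad, growing clockwise seen from above: at 0 its crank points along deck +x (plain edge), at 1.57 along deck -y, at 3.14 along deck -x (notched edge). Starts within 0.35 of 0; stops at -0.7 and 3.8. Friction about 0.06 N m, it stays where it is left. It sinks about 3 mm with the tray in its half turn.
- knob_nr (a point): Middle of the upright black crank knob of the near-right (deck x -70, y -85) nut: 38 mm from the nut axis, 52 mm above the cart top (48 or 49 when tight). Cylinder 14 mm diameter, 30 tall (15 above and below this point), spinning freely on its pin: grip it from above and lead it round without turning the gripper. Crank arm and hub (22 mm across) lie below the knob's foot, but for a 2 mm stud end.
- nut_fl (a joint): Turn of the far-left (deck x +70, y +85) crank nut, rad, growing clockwise seen from above: at 0 its crank points along deck +x (plain edge), at 1.57 along deck -y, at 3.14 along deck -x (notched edge). Starts within 0.35 of 0; stops at -0.7 and 3.8. Friction about 0.06 N m, it stays where it is left. It sinks about 3 mm with the tray in its half turn.
- knob_fl (a point): Middle of the upright black crank knob of the far-left (deck x +70, y +85) nut: 38 mm from the nut axis, 52 mm above the cart top (48 or 49 when tight). Cylinder 14 mm diameter, 30 tall (15 above and below this point), spinning freely on its pin: grip it from above and lead it round without turning the gripper. Crank arm and hub (22 mm across) lie below the knob's foot, but for a 2 mm stud end.
- nut_fr (a joint): Turn of the far-right (deck x +70, y -85) crank nut, rad, growing clockwise seen from above: at 0 its crank points along deck +x (plain edge), at 1.57 along deck -y, at 3.14 along deck -x (notched edge). Starts within 0.35 of 0; stops at -0.7 and 3.8. Friction about 0.06 N m, it stays where it is left. It sinks about 3 mm with the tray in its half turn.
- knob_fr (a point): Middle of the upright black crank knob of the far-right (deck x +70, y -85) nut: 38 mm from the nut axis, 52 mm above the cart top (48 or 49 when tight). Cylinder 14 mm diameter, 30 tall (15 above and below this point), spinning freely on its pin: grip it from above and lead it round without turning the gripper. Crank arm and hub (22 mm across) lie below the knob's foot, but for a 2 mm stud end.
There are look-alikes about, which are no part of the job. What is shaped like the cartridge but orange, purple or turquoise is not meant.

How it is judged (in metres and radians):
On the way, in this order (a step that is already met when the one before it is completed fails the run):
1. one nut given its half turn, the other three not yet (((value of joint nut_nl between 2.8 and 3.48 rad and value of joint each of nut_nr, nut_fl, nut_fr below 0.9 rad) or (value of joint nut_nr between 2.8 and 3.48 rad and value of joint each of nut_nl, nut_fl, nut_fr below 0.9 rad) or (value of joint nut_fl between 2.8 and 3.48 rad and value of joint each of nut_nl, nut_nr, nut_fr below 0.9 rad) or (value of joint nut_fr between 2.8 and 3.48 rad and value of joint each of nut_nl, nut_nr, nut_fl below 0.9 rad))), for 0.1 s.
2. the nut diagonally opposite given its half turn, the other two not yet (((value of joint nut_nl between 2.8 and 3.48 rad and value of joint nut_fr between 2.8 and 3.48 rad and value of joint each of nut_nr, nut_fl below 0.9 rad) or (value of joint nut_nr between 2.8 and 3.48 rad and value of joint nut_fl between 2.8 and 3.48 rad and value of joint each of nut_nl, nut_fr below 0.9 rad))), for 0.1 s.
3. a third nut given its half turn (((value of joint nut_nr between 2.8 and 3.48 rad and value of joint nut_fl between 2.8 and 3.48 rad and value of joint nut_fr between 2.8 and 3.48 rad and value of joint nut_nl below 0.9 rad) or (value of joint nut_nl between 2.8 and 3.48 rad and value of joint nut_fl between 2.8 and 3.48 rad and value of joint nut_fr between 2.8 and 3.48 rad and value of joint nut_nr below 0.9 rad) or (value of joint nut_nl between 2.8 and 3.48 rad and value of joint nut_nr between 2.8 and 3.48 rad and value of joint nut_fr between 2.8 and 3.48 rad and value of joint nut_fl below 0.9 rad) or (value of joint nut_nl between 2.8 and 3.48 rad and value of joint nut_nr between 2.8 and 3.48 rad and value of joint nut_fl between 2.8 and 3.48 rad and value of joint nut_fr below 0.9 rad))), for 0.1 s.
4. all four nuts tight (value of joint nut_nl between 2.8 and 3.48 rad and value of joint nut_nr between 2.8 and 3.48 rad and value of joint nut_fl between 2.8 and 3.48 rad and value of joint nut_fr between 2.8 and 3.48 rad), for 0.1 s.
At the end, for the whole second after the job is handed in: All nuts at 2.80 to 3.48 rad; tray level within 0.01 rad and within 1.2 mm of its seat; cartridge released, upright, at rest on the tray between the rails, within 20 mm of its middle along them and 10 mm across, in line within 0.15 rad, tab on the notched side (all of step 4 and angle between tray's own z axis and vertical below 0.01 rad and z of tray in the frame of deck below 0.0172 m and x of cartridge in the frame of tray between -0.02 and 0.02 m and y of cartridge in the frame of tray between -0.01 and 0.01 m and z of cartridge in the frame of tray between 0.003 and 0.0085 m and angle between the x axis of cartridge and the x axis of deck, either way round below 0.15 rad and x of cartridge_tab in the frame of tray below -0.03 m and angle between cartridge's own z axis and vertical below 0.05 rad and linear speed of cartridge below 0.02 m/s); the robot touches nothing.
It fails at once if a nut of the second diagonal is turned (past 0.9 rad) before both nuts of the first are tight (past 2.6 rad) (value of joint any of nut_nl, nut_fr above 0.9 rad and value of joint any of nut_nr, nut_fl above 0.9 rad and not (value of joint each of nut_nl, nut_fr above 2.6 rad or value of joint each of nut_nr, nut_fl above 2.6 rad)).
It fails at once if two nuts of one diagonal are turned together instead of one after the other ((value of joint nut_nl between 0.9 and 2.6 rad and value of joint nut_fr between 0.9 and 2.6 rad) or (value of joint nut_nr between 0.9 and 2.6 rad and value of joint nut_fl between 0.9 and 2.6 rad)).
It fails at once if the cartridge is put on the tray before all four nuts are tight (2.7 rad) (contact force between cartridge and tray above 0.3 N and value of joint any of nut_nl, nut_nr, nut_fl, nut_fr below 2.7 rad).
It fails at once if the cartridge is let go of in the air (underside over 60 mm above the cart top) (height (world z) of cartridge above 0.06 m and contact force between cartridge and the fingers below 0.05 N).
It fails at once if a bystander is moved more than 30 mm (distance of any of dish, stapler, clip, pencil from where it was at the start of the episode above 0.03 m).
It also fails if it takes over 72 s, if anything falls off the work surface, if the arm or the gripper's body presses on something with over 40 N, if the wrist force passes 120 N, or if a joint passes its speed limit or range.

ROBOT

A 6-joint arm with a two-finger parallel gripper is mounted at the origin on the work surface. World frame = base frame: x ahead of the robot, y to its left, z up, the work surface at z = 0. Lengths are in m, angles in degrees, forces in N, time in s.
With the tool pointing down it reaches from about 0.3 to 0.75 m from the base axis. Payload 8.5 kg.
Tool frame: the origin (TCP) lies midway between the tips of the shut fingers; the grasp point (between the pads) lies 19 mm behind it; y points along the fingers, x is the direction in which the jaws open and shut, and the axes are right-handed (so a half turn about y gives the same grasp; the last joint's range is limited). The gripper opens to 85 mm and grips with 20 to 120 N. Pads are 22 mm wide; open, the fingers measure 114 mm over their backs; the gripper's body (76 mm by 85 mm) begins 54 mm behind the grasp point. The pads swing forward as they close: fully open they stand 13 mm farther back than shut.
Start: joints at [-83.039, 21.807, 74.336, -0, 83.858, -12.336], TCP at [0.182, -0.519, 0.231] pointing down, gripper open.
Joint ranges: [-178.18, 178.18], [-50.72, 133.34], [12.68, 142.11], [-81.47, 261.47], [9.98, 163.14], [-165.26, 165.26]. Speed limits (degrees/s): [136.94, 136.94, 180, 180, 180, 180].

INTERFACE

Orientations are given as a 3x3 rotation matrix whose columns are the frame's x, y, z axes.
In Python, from rig import env gives the robot as it stands.
- The arm moves only by the tool carry_out, never from a script. Its argument "plan" is a list of rows, each a list of 3 entries, a list of its own where there are three numbers: the shift along the tool's x, y, z in m, then the turn, a rotation vector about the tool's x, y, z in degrees, then the finger opening in m, from 0 to 0.0854. In form: [[[dx, dy, dz], [ax, ay, az], jaw], ...]. A call has 1 to 8 rows; each row shifts and turns the commanded pose from where the row before left it, along the tool's axes as they then stand; what a row does not reach is not made up. A row lasts 1/8 s, in which the tool goes at most 62.5 mm and 10.7 degrees, less where a joint would pass 70% of its speed; a pose out of reach is approached as far as the arm can. A call is refused whole if a number of a shift passes 0.0625 or a number of a turn 10.7, either way. A call with a gripper value outside its range is refused whole. The fingers move at their own pace and stop on an object; "force" is the grip in N (left out, the last holds). Time passes only in rows, so rows that do not move let the fingers close. It gives the time, the measured TCP pose, the force and the opening at its end, in the units of the state.
- env.observe(): the state, without advancing time (a new reading comes with each control period).
- env.get_image(name): name is "side" or "top"; returns a dict with "image" (400x640x3 uint8, red, green, blue), "vfov" (degrees; the focal length in pixels is half the picture's height over the tangent of half this angle, whatever the lens; pixels are square), "cx", "cy" (the principal point, pixels), "rvec" (rotation vector, rad) and "tvec" (3), from world to camera coordinates, as OpenCV has them. Camera axes: x right, y down, z forward; pixel columns grow to the right and rows downward; lengths in m; the calibration is good to about 2 mm. A picture is of the moment at which its call begins. There is no depth.
- env.close_job(): hands the job in, once; it reports no verdict.
Trained networks look in a picture, given as the dict that the camera call returned (one of the last four; its "shot" number tells which), for a name from the list of things; names that differ only in an ending like _2 or _b are one class to them, and where a whole thing is asked for, a point or a joint stands for the part that bears it (a point fixed in the world has none). Each returns a list of dicts, best first, with "conf" (0 to 1); they miss things now and then, are a little off and sometimes report something else, mostly with a low value. They report only what shows in the picture. A call takes as long as a camera call. They do not tell look-alikes from the thing itself.
- env.outline_of(target, picture): "mask" (400x640 bool, what is visible of it) and "pixel" ([row, column] in pixels, amid what is visible of it).
The state is a dict: "time_s": time; "q": joint angles; "qvel": joint speeds; "joint_efforts": joint torques, N m; "position": TCP position; "tool_rot": TCP orientation; "ft_force": force on the tool from outside, world axes, zero at the start; "wrist_torque": the same for the moment, N m; "grip_width": finger opening in m.
Only numpy, scipy, OpenCV 4.12 (cv2) and the standard library are available. Lean on these libraries where they do the work, as an engineer would, in place of code of your own. Each camera call takes 0.05 s, during which the arm holds its last target.

## Working session

There is one attempt and no reset: what is moved stays moved. The work goes in short steps, Python scripts to look and compute and a tool call to move; the robot and the scene stay as the last step left them, time stands still between calls to the robot, and variables do not carry over. Pictures are saved under pics/ and viewed, and the job is handed in when it is done.

Besides the shell and the picture viewer there is one more tool, called as name(argument=value, ...), one argument or row to a line, values as JSON. carry_out: Moves the arm, as the interface text tells. Its arguments: {"type":"object","properties":{"plan":{"type":"array","items":{"type":"array"}},"force":{"type":"number"}},"required":["plan"]}

```bash
ls; mkdir -p pics; python3 - <<'E'
from rig import env
import cv2
s=env.observe(); print(s)
for n in("top","side"):
    p=env.get_image(n); print(n,{k:v for k,v in p.items() if k!="image"})
    cv2.imwrite(f"pics/{n}0.png",p["image"][:,:,::-1])
E
```

```text
pics
{'time_s': 0.0, 'q': array([-8.30403182e+01,  2.18419274e+01,  7.43864537e+01,  1.04876764e-04,
        8.38589983e+01, -1.23371157e+01]), 'qvel': array([-0.02605369,  0.0412891 ,  0.02434054, -0.0149354 , -0.04606108,
       -0.12552008]), 'joint_efforts': array([ 1.57267739e-03, -4.48461270e+01, -2.31276727e+01, -7.09573533e-05,
        4.84190983e-03,  1.59412485e-05]), 'position': array([ 0.18170205, -0.51879418,  0.230693  ]), 'tool_rot': array([[ 3.30461317e-01, -1.82986005e-04,  9.43819519e-01],
       [-9.43818362e-01,  1.51404079e-03,  3.30461205e-01],
       [-1.48945102e-03, -9.99998837e-01,  3.27626360e-04]]), 'ft_force': array([ 0.61678027, -0.01465681,  0.11378577]), 'wrist_torque': array([ 0.03991807, -0.04635421, -0.00873253]), 'grip_width': 0.08552882208720793}
top {'vfov': 56.07475363641984, 'cx': 321.21358286403716, 'cy': 200.109602781939, 'rvec': array([ 2.16475468, -2.19699568,  0.0807397 ]), 'tvec': array([0.06138728, 0.49760497, 1.14441239]), 'shot': 1}
side {'vfov': 50.53412295782357, 'cx': 322.17663159058594, 'cy': 192.90983746611676, 'rvec': array([ 0.33153739, -2.8538937 ,  1.04029943]), 'tvec': array([0.50662428, 0.07265191, 1.10180935]), 'shot': 2}
```

View pics/top0.png

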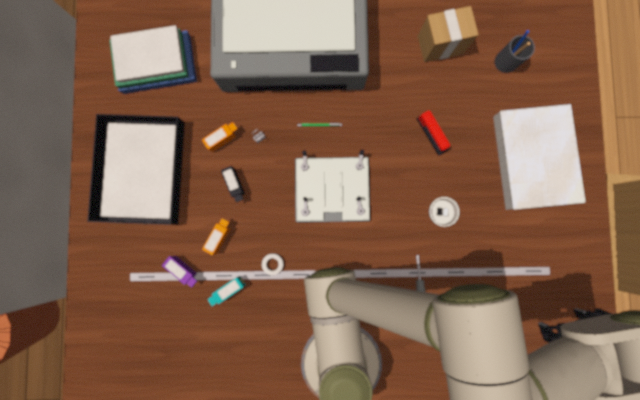

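View pics/side0.png

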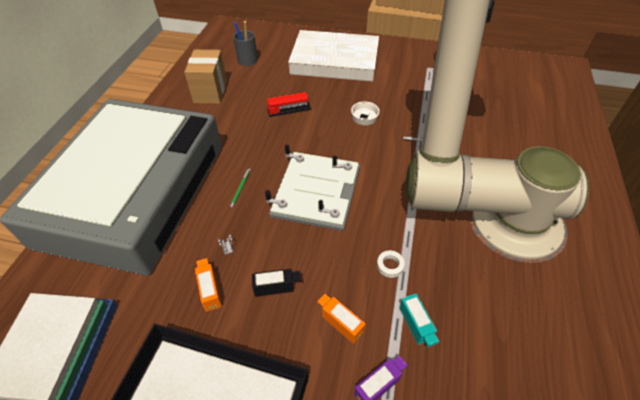

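```bash
cat > h.py <<'E'
import numpy as np,cv2
from rig import env
def K(p):
    f=200/np.tan(np.radians(p["vfov"]/2)); return np.array([[f,0,p["cx"]],[0,f,p["cy"]],[0,0,1]])
def back(p,rc,z):
    R=cv2.Rodrigues(p["rvec"])[0]; d=R.T@np.linalg.solve(K(p),[rc[1],rc[0],1.]); c=-R.T@p["tvec"]
    return c+d*(z-c[2])/d[2]
def proj(p,X):
    uv=cv2.projectPoints(np.atleast_2d(np.float64(X)),p["rvec"],p["tvec"],K(p),None)[0][:,0]; return uv[:,::-1]
def tri(pa,a,pb,b):
    P=[K(p)@np.c_[cv2.Rodrigues(p["rvec"])[0],p["tvec"]] for p in(pa,pb)]
    X=cv2.triangulatePoints(P[0],P[1],np.float64(a[::-1]).reshape(2,1),np.float64(b[::-1]).reshape(2,1))[:,0]; return X[:3]/X[3]
def crop(p,r0,r1,c0,c1,s,name,pts=()):
    im=cv2.resize(p["image"][r0:r1,c0:c1,::-1],None,fx=s,fy=s,interpolation=cv2.INTER_CUBIC)
    for r,c in pts: cv2.circle(im,(int((c-c0+.5)*s),int((r-r0+.5)*s)),3,(0,0,255),1)
    cv2.imwrite("pics/"+name,im)
E
python3 - <<'E'
from h import *
np.set_printoptions(precision=4,suppress=True)
t=env.get_image("top"); s=env.get_image("side")
for n in("knob_nl","tray","deck","cartridge","cartridge_tab","nut_nl","dish","clip","stapler","pencil"):
    for nm,p in(("top",t),("side",s)):
        for d in env.outline_of(n,p)[:6]:
            m=d["mask"]; ys,xs=np.nonzero(m)
            print(n,nm,round(d["conf"],2),np.round(d["pixel"],1),m.sum(),"cen",ys.mean().round(1),xs.mean().round(1), "w",back(p,d["pixel"],0.024))
            if n in("tray","deck","cartridge") and d["conf"]>.5:
                pts=np.c_[xs,ys].astype(np.float32); print("   rect",cv2.minAreaRect(pts))
crop(t,140,235,280,385,7,"t1.png"); crop(t,110,310,150,290,4,"t2.png"); crop(s,135,235,250,370,6,"s1.png")
E
```

```text
knob_nl top 0.67 [211.8 304. ] 103 cen 208.4 304.9 w [0.4628 0.1075 0.024 ]
knob_nl top 0.53 [163.  360.4] 106 cen 161.0 360.1 w [ 0.6119 -0.0695  0.024 ]
knob_nl side 0.51 [211.8 325. ] 178 cen 209.2 327.5 w [0.4888 0.1023 0.024 ]
tray top 0.94 [190.1 330.1] 3777 cen 188.2 331.4 w [0.5287 0.0261 0.024 ]
   rect ((331.85028076171875, 189.11196899414062), (61.24639892578125, 71.5483169555664), 88.75463104248047)
tray top 0.41 [164.4 364.8] 73 cen 161.4 360.1 w [ 0.6073 -0.083   0.024 ]
tray top 0.36 [128.2 321.6] 96 cen 125.0 323.5 w [0.7239 0.0495 0.024 ]
tray side 0.68 [188.9 313.7] 3872 cen 188.3 314.3 w [0.5363 0.0333 0.024 ]
   rect ((313.0893859863281, 186.5010986328125), (79.21705627441406, 64.68708038330078), 10.154266357421875)
deck top 0.79 [190. 332.] 4689 cen 189.4 332.6 w [0.5289 0.0202 0.024 ]
   rect ((331.9049377441406, 186.58062744140625), (70.12955474853516, 74.1640396118164), 88.99491119384766)
deck side 0.66 [191.1 317.2] 5136 cen 190.2 315.3 w [0.5252 0.0387 0.024 ]
   rect ((310.40582275390625, 187.10130310058594), (86.89848327636719, 73.85574340820312), 12.65255
[... 2693 characters left out ...]
 0.4495 -0.3209  0.024 ]
dish side 0.71 [244.5 226.2] 166 cen 244.8 227.1 w [0.7003 0.2545 0.024 ]
dish side 0.41 [283.  275.8] 1106 cen 281.3 274.6 w [0.5514 0.3264 0.024 ]
clip top 0.56 [137.6 258.5] 83 cen 137.1 259.2 w [0.6971 0.2472 0.024 ]
clip top 0.3 [183.3 231.7] 506 cen 183.6 233.1 w [0.5545 0.3306 0.024 ]
clip side 0.55 [187.9 313.2] 3925 cen 187.9 314.9 w [0.5385 0.0301 0.024 ]
stapler top 0.8 [132.6 435.9] 682 cen 132.6 433.9 w [ 0.7044 -0.3075  0.024 ]
stapler side 0.93 [104.6 286. ] 762 cen 103.8 288.4 w [ 0.7123 -0.297   0.024 ]
pencil top 0.4 [124.7 317.4] 120 cen 125.0 319.8 w [0.7353 0.0625 0.024 ]
pencil side 0.51 [182.7 238.6] 101 cen 184.7 241.6 w [0.7423 0.0581 0.024 ]
```

View pics/t1.png

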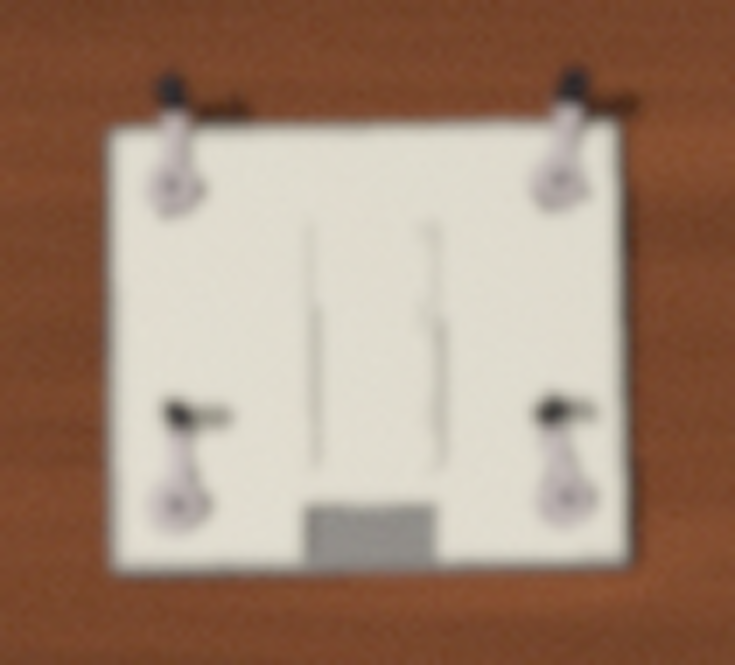

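View pics/s1.png

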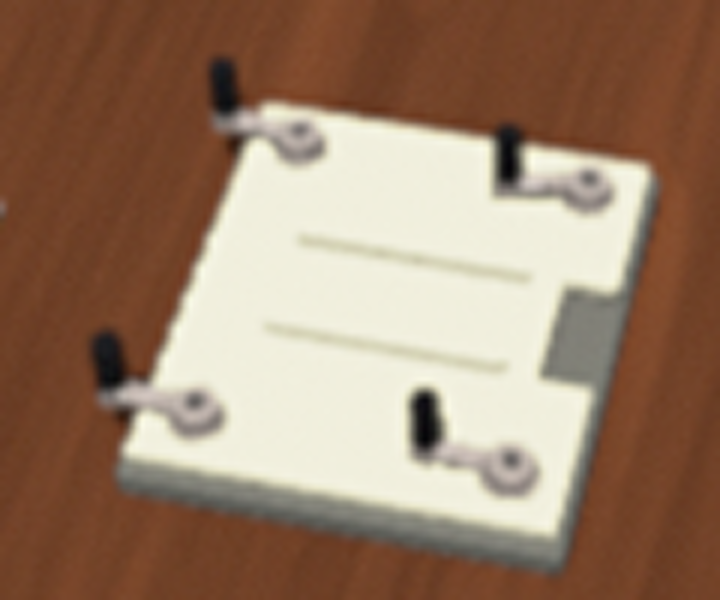

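View pics/t2.png

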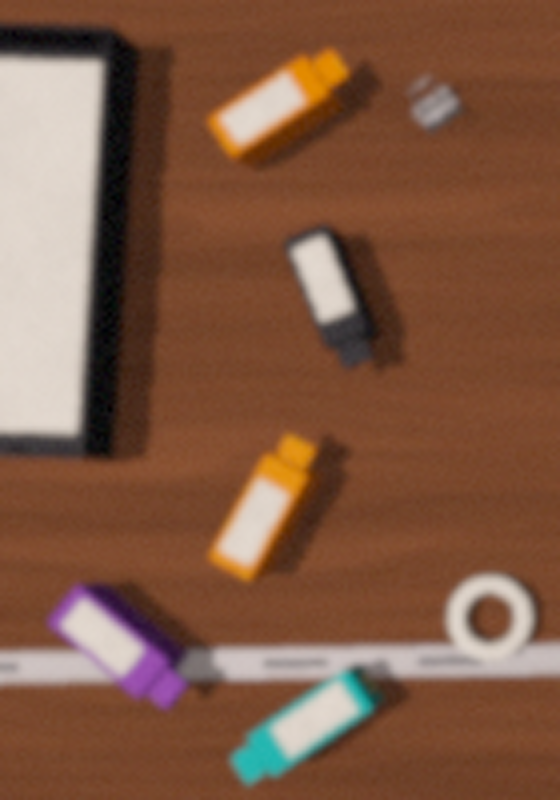

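```bash
cat > fit.py <<'E'
from h import *
from scipy.optimize import least_squares
np.set_printoptions(precision=4,suppress=True)
t=env.get_image("top"); s=env.get_image("side")
T=lambda u,v:(v/7+140-.5,u/7+280-.5); S=lambda u,v:(v/6+135-.5,u/6+250-.5)
obs={} 
N=["nl","nr","fl","fr"]; ax=dict(nl=(-70,85),nr=(-70,-85),fl=(70,85),fr=(70,-85))
top=dict(c=dict(fl=(108,125),fr=(618,122),nl=(112,570),nr=(630,567)),h=dict(fl=(173,186),fr=(558,181),nl=(178,503),nr=(567,496)),k=dict(fl=(171,92),fr=(573,84),nl=(178,414),nr=(549,410)))
side=dict(c=dict(fl=(120,460),fr=(265,100),nl=(560,540),nr=(655,162)),h=dict(fl=(194,411),fr=(298,141),nl=(509,470),nr=(588,188)),k=dict(fl=(107,362),fr=(225,90),nl=(427,427),nr=(509,157)))
def pts(P,kz):
    x,y,a=P[:3]; R=np.array([[np.cos(a),-np.sin(a)],[np.sin(a),np.cos(a)]]); o=[]
    W=lambda q,z:np.r_[R@np.array(q)/1000+[x,y],z]
    for i,n in enumerate(N):
        o.append(W((np.sign(ax[n][0])*95,np.sign(ax[n][1])*110),.026))
    for n in N:o.append(W(ax[n],.034))
    for i,n in enumerate(N):
        q=np.array(ax[n])+38*np.array([np.cos(P[3+i]),-np.sin(P[3+i])]); o.append(W(q,kz))
    return np.array(o)
ot=np.array([T(*top[g][n]) for g in"chk" for n in N]); os_=np.array([S(*side[g][n]) for g in"chk" for n in N])
def res(P): 
    # per-camera pixel bias allowed (calibration)
    return np.r_[(proj(t,pts(P,.058))-ot).ravel(),(proj(s,pts(P,.052))-os_+0*P[0]).ravel()]
r=least_squares(res,[.53,.02,0,0,0,0,0],x_scale=[.1,.1,1,1,1,1,1],loss="soft_l1")
P=r.x; print("pose",P[:2],np.degrees(P[2]),"nuts",P[3:]); print(res(P).reshape(2,12,2).round(1).tolist())
print(dict(zip(N,pts(P,.052)[8:]))); np.save("deck.npy",P)
for cam in(0,1):
    q=least_squares(lambda P:res(P).reshape(2,-1)[cam],P,loss="soft_l1").x; print(cam,q[:2],np.degrees(q[2]),q[3:])
E
python3 fit.py
```

```text
pose [0.5327 0.0209] -0.007439058384551404 nuts [ 0.046  -0.2079  0.0552  0.1459]
[[[-0.9, 0.9], [-1.5, -1.4], [1.5, 0.9], [0.9, -1.1], [0.3, -0.6], [0.5, -0.4], [0.2, -0.4], [0.1, -0.2], [-0.0, -0.5], [0.0, 0.0], [-0.1, 0.1], [0.3, 0.0]], [[-0.7, -0.7], [1.1, -0.9], [-0.9, 0.7], [0.9, -0.2], [-0.5, 0.3], [-0.4, 0.1], [-0.3, 0.2], [-0.6, 0.2], [-0.9, -0.4], [0.0, -0.2], [0.3, 0.3], [-0.1, -0.2]]]
{'nl': array([0.5007, 0.1042, 0.052 ]), 'nr': array([ 0.4999, -0.0562,  0.052 ]), 'fl': array([0.6406, 0.1038, 0.052 ]), 'fr': array([ 0.6403, -0.0696,  0.052 ])}
0 [0.5331 0.0199] 0.06155857054825697 [ 0.0589 -0.2403  0.0247  0.1214]
1 [0.5323 0.0221] -0.04385672025038423 [ 0.0179 -0.1692  0.0885  0.1725]
```

carry_out(
  plan=[
    [[0, 0, 0], [0, 9.6, 0], 0.06],
    [[0, 0, 0], [0, 9.6, 0], 0.05],
    [[-0.046, 0, 0.032], [0, 0, 0], 0.04],
    [[-0.046, 0, 0.032], [0, 0, 0], 0.04],
    [[-0.046, 0, 0.032], [0, 0, 0], 0.04],
    [[-0.046, 0, 0.032], [0, 0, 0], 0.04],
    [[-0.046, 0, 0.032], [0, 0, 0], 0.04],
    [[-0.046, 0, 0.032], [0, 0, 0], 0.04],
  ],
  force=25,
)

```text
time_s: 2.3
position: [0.3741, -0.2412, 0.2315]
tool_rot: [[0.001, 0.0, 1.0], [-1.0, -0.0, 0.001], [0.0, -1.0, 0.0]]
ft_force: [0.6, -1.1, 0.9]
grip_width: 0.04
```

carry_out(
  plan=[
    [[-0.037, 0.026, 0.0252], [0, 0, 0], 0.04],
    [[-0.037, 0.026, 0.0252], [0, 0, 0], 0.04],
    [[-0.037, 0.026, 0.0252], [0, 0, 0], 0.04],
    [[-0.037, 0.026, 0.0252], [0, 0, 0], 0.04],
    [[-0.037, 0.026, 0.0252], [0, 0, 0], 0.04],
    [[0, 0, 0], [0, 0, 0], 0.04],
    [[0, 0, 0], [0, 0, 0], 0.04],
  ],
)

```text
time_s: 3.18
position: [0.499, -0.0578, 0.1016]
tool_rot: [[0.002, 0.0, 1.0], [-1.0, -0.0, 0.002], [0.0, -1.0, 0.0]]
ft_force: [0.2, -0.1, 0.1]
grip_width: 0.0398
```

```bash
python3 - <<'E'
from h import *
print(env.observe()["position"])
s=env.get_image("side"); t=env.get_image("top")
crop(s,100,250,230,430,4,"s2.png"); crop(t,110,260,240,440,4,"t3.png")
E
```

```text
[ 0.49902117 -0.05784019  0.10159764]
```

View pics/s2.png

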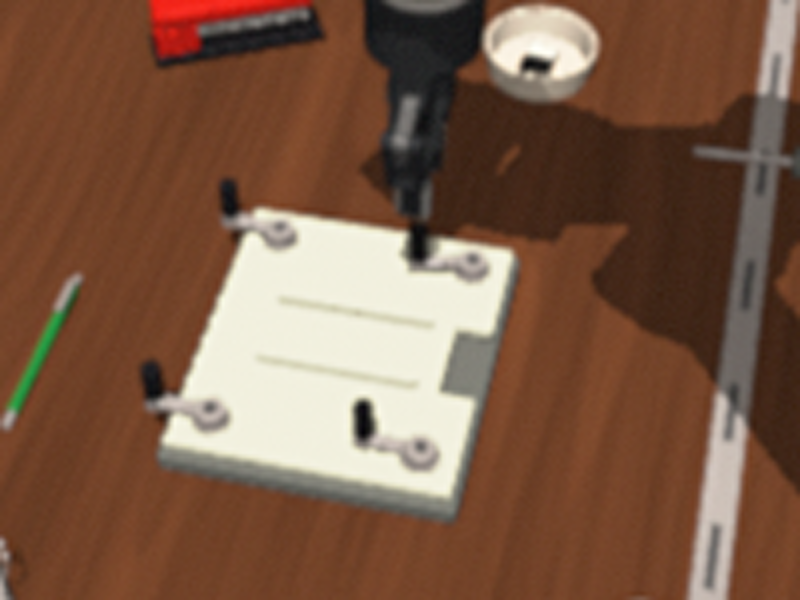

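View pics/t3.png

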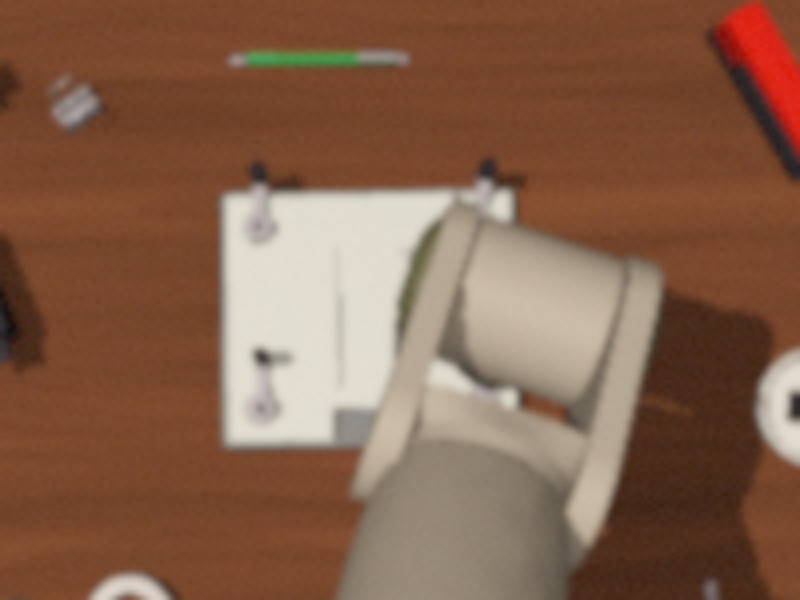

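Side crop: the fingers (410,190) stand right above the near-right knob (418,245). Descend and grip.

carry_out(
  plan=[
    [[-0.0015, 0.03, 0.001], [0, 0, 0], 0.04],
    [[0, 0.03, 0], [0, 0, 0], 0.04],
    [[0, 0, 0], [0, 0, 0], 0.02],
    [[0, 0, 0], [0, 0, 0], 0.0],
    [[0, 0, 0], [0, 0, 0], 0.0],
    [[0, 0, 0], [0, 0, 0], 0.0],
  ],
)

```text
time_s: 4.03
position: [0.5, -0.0563, 0.042]
tool_rot: [[0.002, 0.001, 1.0], [-1.0, -0.001, 0.002], [0.001, -1.0, 0.001]]
ft_force: [-1.3, -2.4, -0.5]
grip_width: 0.0128
```

```bash
cat > arc.py <<'E'
import numpy as np,sys
a0,a1,n=float(sys.argv[1]),float(sys.argv[2]),int(sys.argv[3])
th=np.linspace(a0,a1,n+1); x=np.round(38*np.cos(th),1);y=np.round(-38*np.sin(th),1)
print([[[float(round(-b/1000,4)),0.0002,float(round(a/1000,4))],[0,0,0],0.0] for a,b in zip(np.diff(x),np.diff(y))])
E
python3 arc.py -0.21 3.16 16
```

```text
[[[0.0079, 0.0002, 0.0008], [0, 0, 0], 0.0], [[0.008, 0.0002, -0.0008], [0, 0, 0], 0.0], [[0.0076, 0.0002, -0.0025], [0, 0, 0], 0.0], [[0.0069, 0.0002, -0.0041], [0, 0, 0], 0.0], [[0.0059, 0.0002, -0.0053], [0, 0, 0], 0.0], [[0.0046, 0.0002, -0.0065], [0, 0, 0], 0.0], [[0.0032, 0.0002, -0.0073], [0, 0, 0], 0.0], [[0.0016, 0.0002, -0.0079], [0, 0, 0], 0.0], [[-0.0001, 0.0002, -0.008], [0, 0, 0], 0.0], [[-0.0017, 0.0002, -0.0078], [0, 0, 0], 0.0], [[-0.0033, 0.0002, -0.0072], [0, 0, 0], 0.0], [[-0.0048, 0.0002, -0.0064], [0, 0, 0], 0.0], [[-0.006, 0.0002, -0.0053], [0, 0, 0], 0.0], [[-0.007, 0.0002, -0.0039], [0, 0, 0], 0.0], [[-0.0076, 0.0002, -0.0023], [0, 0, 0], 0.0], [[-0.008, 0.0002, -0.0007], [0, 0, 0], 0.0]]
```

carry_out(
  plan=[
    [[0.0079, 0.0002, 0.0008], [0, 0, 0], 0.0],
    [[0.008, 0.0002, -0.0008], [0, 0, 0], 0.0],
    [[0.0076, 0.0002, -0.0025], [0, 0, 0], 0.0],
    [[0.0069, 0.0002, -0.0041], [0, 0, 0], 0.0],
    [[0.0059, 0.0002, -0.0053], [0, 0, 0], 0.0],
    [[0.0046, 0.0002, -0.0065], [0, 0, 0], 0.0],
    [[0.0032, 0.0002, -0.0073], [0, 0, 0], 0.0],
  ],
)

```text
time_s: 4.9
position: [0.474, -0.1007, 0.04]
tool_rot: [[0.002, 0.0, 1.0], [-1.0, -0.0, 0.002], [0.0, -1.0, 0.0]]
ft_force: [2.5, -1.2, 1.0]
grip_width: 0.013
```

carry_out(
  plan=[
    [[0.0016, 0.0002, -0.0079], [0, 0, 0], 0.0],
    [[-0.0001, 0.0002, -0.008], [0, 0, 0], 0.0],
    [[-0.0017, 0.0002, -0.0078], [0, 0, 0], 0.0],
    [[-0.0033, 0.0002, -0.0072], [0, 0, 0], 0.0],
    [[-0.0048, 0.0002, -0.0064], [0, 0, 0], 0.0],
    [[-0.006, 0.0002, -0.0053], [0, 0, 0], 0.0],
    [[-0.007, 0.0002, -0.0039], [0, 0, 0], 0.0],
    [[-0.0076, 0.0002, -0.0023], [0, 0, 0], 0.0],
  ],
)

```text
time_s: 5.9
position: [0.4247, -0.0706, 0.0382]
tool_rot: [[0.002, -0.001, 1.0], [-1.0, 0.001, 0.002], [-0.001, -1.0, -0.001]]
ft_force: [-0.7, -1.5, -0.1]
grip_width: 0.013
```

carry_out(
  plan=[
    [[-0.008, 0.0002, -0.0007], [0, 0, 0], 0.0],
    [[0, 0, 0], [0, 0, 0], 0.0],
  ],
)

```text
time_s: 6.15
position: [0.4249, -0.0627, 0.0381]
tool_rot: [[0.003, 0.0, 1.0], [-1.0, 0.0, 0.003], [-0.0, -1.0, 0.0]]
ft_force: [0.2, -1.8, -0.1]
grip_width: 0.013
```

```bash
python3 - <<'E'
from h import *
o=env.observe();print(o["position"],o["ft_force"],o["grip_width"])
s=env.get_image("side")
crop(s,100,250,230,430,4,"s3.png")
E
```

```text
[ 0.42485927 -0.0626704   0.03812776] [ 0.24702244 -1.77637852 -0.11580281] 0.013018068488138548
```

View pics/s3.png

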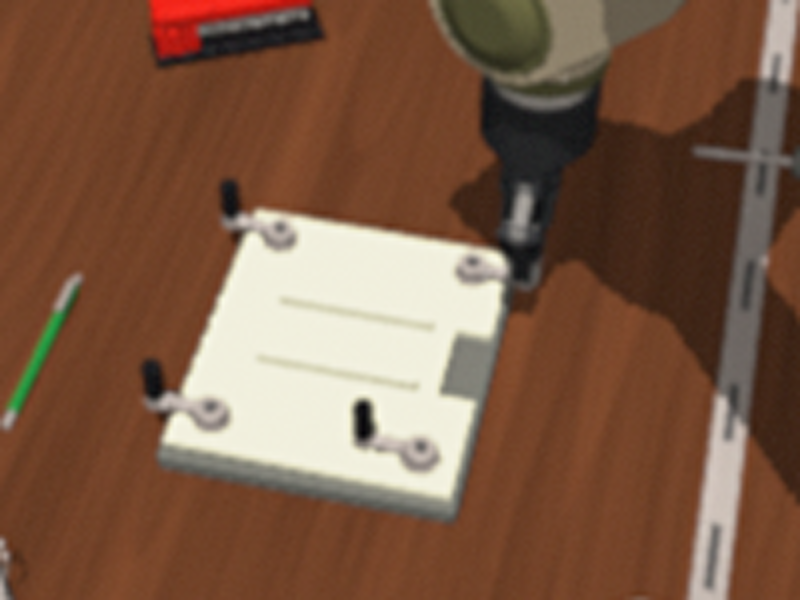

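carry_out(
  plan=[
    [[0, 0, 0], [0, 0, 0], 0.04],
    [[0, 0, 0], [0, 0, 0], 0.04],
    [[0, -0.035, 0], [0, 0, 0], 0.04],
    [[0, -0.035, 0], [0, 0, 0], 0.04],
    [[-0.0333, 0, 0.0431], [0, 0, 0], 0.04],
    [[-0.0333, 0, 0.0431], [0, 0, 0], 0.04],
    [[-0.0333, 0, 0.0431], [0, 0, 0], 0.04],
    [[-0.0333, 0, 0.0431], [0, 0, 0], 0.04],
  ],
)

```text
time_s: 7.2
position: [0.5982, 0.0713, 0.108]
tool_rot: [[0.002, -0.0, 1.0], [-1.0, -0.0, 0.002], [0.0, -1.0, -0.0]]
ft_force: [-0.2, -0.6, 0.1]
grip_width: 0.0402
```

carry_out(
  plan=[
    [[-0.0333, 0, 0.0431], [0, 0, 0], 0.04],
    [[0, 0, 0], [0, 0, 0], 0.04],
  ],
)

```text
time_s: 7.45
position: [0.6415, 0.1055, 0.1071]
tool_rot: [[0.004, 0.0, 1.0], [-1.0, 0.0, 0.004], [-0.0, -1.0, 0.0]]
ft_force: [-0.6, -0.4, 0.1]
grip_width: 0.0401
```

```bash
python3 - <<'E'
from h import *
o=env.observe();print(o["position"],o["ft_force"],o["grip_width"],o["q"])
s=env.get_image("side")
crop(s,100,250,230,430,4,"s4.png")
E
```

```text
[0.64154655 0.10552437 0.10707412] [-0.5569811  -0.42474769  0.07021781] 0.04006053654880233 [-1.07982525e+00  3.75963687e+01  6.75508191e+01  2.20915338e-02
  7.48387052e+01  8.86709281e+01]
```

View pics/s4.png

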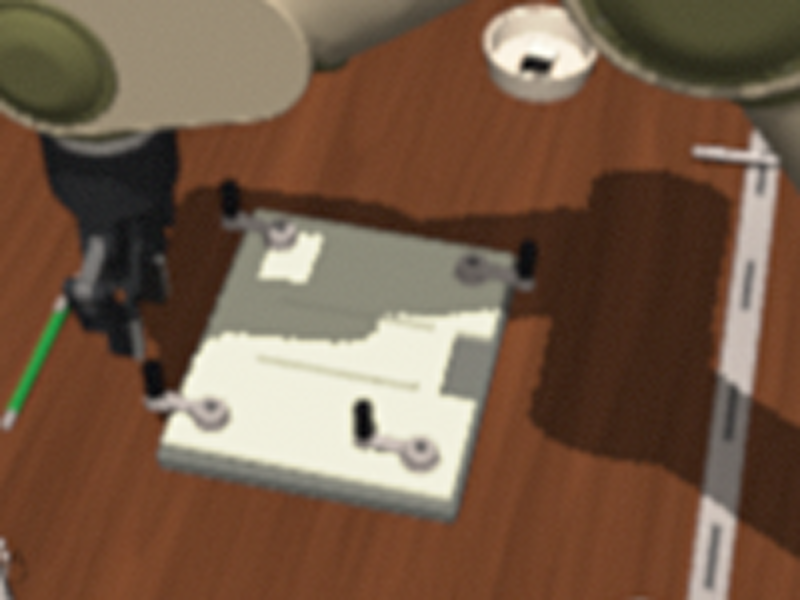

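```bash
python3 - <<'E'
from h import *
P=env.observe()["position"]
s=env.get_image("side")
crop(s,130,220,230,330,7,"s5.png",proj(s,[P,P+[0,.02,0],P-[0,.02,0],[.6406,.1038,.067],[.6406,.1038,.037]]))
E
```

```text
(no output)
```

View pics/s5.png

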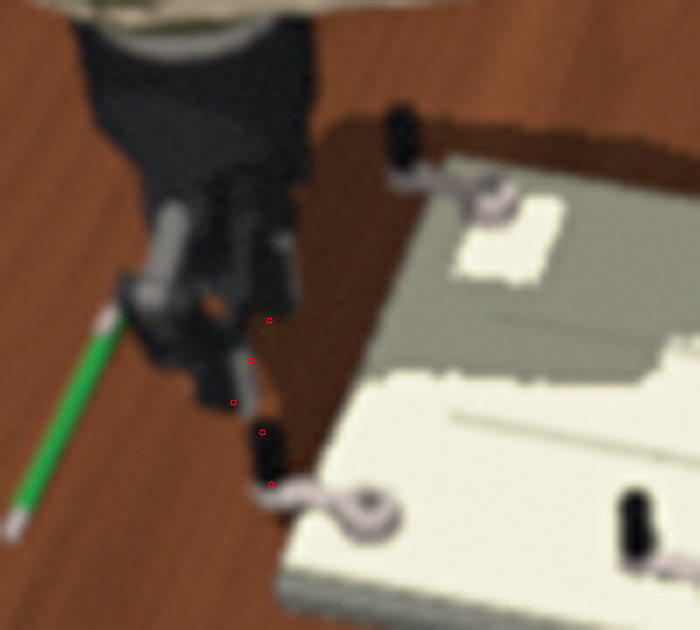

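carry_out(
  plan=[
    [[0.0015, 0.033, -0.001], [0, 0, 0], 0.04],
    [[0, 0.032, 0], [0, 0, 0], 0.04],
    [[0, 0, 0], [0, 0, 0], 0.02],
    [[0, 0, 0], [0, 0, 0], 0.0],
    [[0, 0, 0], [0, 0, 0], 0.0],
    [[0, 0, 0], [0, 0, 0], 0.0],
  ],
)

```text
time_s: 8.3
position: [0.6388, 0.1018, 0.0437]
tool_rot: [[0.002, -0.0, 1.0], [-1.0, -0.0, 0.002], [0.0, -1.0, -0.0]]
ft_force: [-3.2, -1.2, -2.3]
grip_width: 0.0128
```

```bash
python3 arc.py 0.06 3.16 15
```

```text
[[[0.0077, 0.0002, -0.0012], [0, 0, 0], 0.0], [[0.0073, 0.0002, -0.0029], [0, 0, 0], 0.0], [[0.0066, 0.0002, -0.0043], [0, 0, 0], 0.0], [[0.0055, 0.0002, -0.0055], [0, 0, 0], 0.0], [[0.0044, 0.0002, -0.0065], [0, 0, 0], 0.0], [[0.0028, 0.0002, -0.0073], [0, 0, 0], 0.0], [[0.0013, 0.0002, -0.0078], [0, 0, 0], 0.0], [[-0.0003, 0.0002, -0.0078], [0, 0, 0], 0.0], [[-0.0019, 0.0002, -0.0076], [0, 0, 0], 0.0], [[-0.0034, 0.0002, -0.0071], [0, 0, 0], 0.0], [[-0.0048, 0.0002, -0.0061], [0, 0, 0], 0.0], [[-0.006, 0.0002, -0.0051], [0, 0, 0], 0.0], [[-0.0069, 0.0002, -0.0038], [0, 0, 0], 0.0], [[-0.0075, 0.0002, -0.0022], [0, 0, 0], 0.0], [[-0.0078, 0.0002, -0.0007], [0, 0, 0], 0.0]]
```

carry_out(
  plan=[
    [[0.0064, 0.0002, 0], [0, 0, 0], 0.0],
    [[0.0073, 0.0002, -0.0025], [0, 0, 0], 0.0],
    [[0.0066, 0.0002, -0.0043], [0, 0, 0], 0.0],
    [[0.0055, 0.0002, -0.0055], [0, 0, 0], 0.0],
    [[0.0044, 0.0002, -0.0065], [0, 0, 0], 0.0],
    [[0.0028, 0.0002, -0.0073], [0, 0, 0], 0.0],
    [[0.0013, 0.0002, -0.0078], [0, 0, 0], 0.0],
    [[-0.0003, 0.0002, -0.0078], [0, 0, 0], 0.0],
  ],
)

```text
time_s: 9.3
position: [0.5969, 0.067, 0.0415]
tool_rot: [[0.002, 0.0, 1.0], [-1.0, -0.001, 0.002], [0.001, -1.0, 0.0]]
ft_force: [2.0, -5.5, -2.0]
grip_width: 0.0131
```

carry_out(
  plan=[
    [[-0.0019, 0.0002, -0.0076], [0, 0, 0], 0.0],
    [[-0.0034, 0.0002, -0.0071], [0, 0, 0], 0.0],
    [[-0.0048, 0.0002, -0.0061], [0, 0, 0], 0.0],
    [[-0.006, 0.0002, -0.0051], [0, 0, 0], 0.0],
    [[-0.0069, 0.0002, -0.0038], [0, 0, 0], 0.0],
    [[-0.0075, 0.0002, -0.0022], [0, 0, 0], 0.0],
    [[-0.0078, 0.0002, -0.0007], [0, 0, 0], 0.0],
    [[0, 0, 0], [0, 0, 0], 0.0],
  ],
)

```text
time_s: 10.3
position: [0.5642, 0.1072, 0.04]
tool_rot: [[0.003, -0.001, 1.0], [-1.0, 0.001, 0.003], [-0.001, -1.0, -0.001]]
ft_force: [-4.8, 0.5, -1.5]
grip_width: 0.0128
```

```bash
python3 - <<'E'
from h import *
o=env.observe();print(o["position"],o["ft_force"],o["grip_width"])
s=env.get_image("side")
crop(s,100,250,230,430,4,"s6.png")
E
```

```text
[0.56418862 0.10716524 0.03999426] [-4.84895919  0.54686341 -1.45154755] 0.012821399743847633
```

View pics/s6.png

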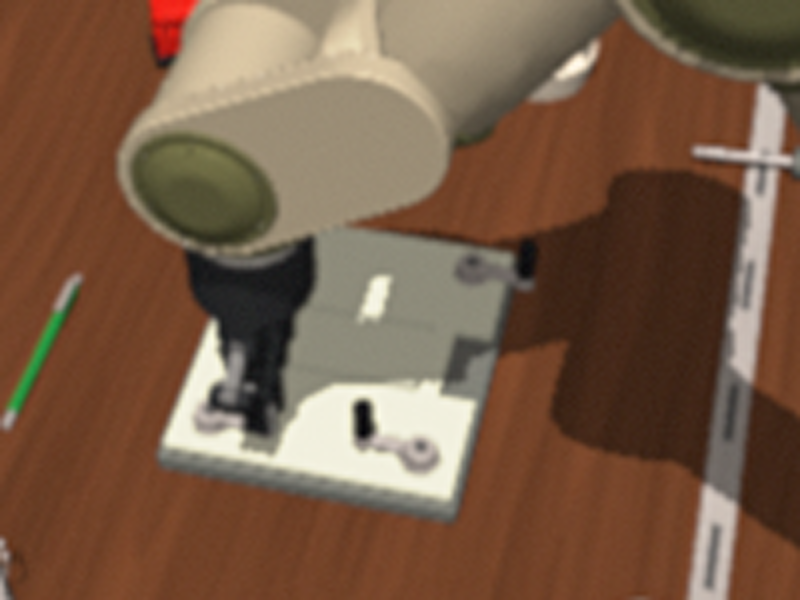

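carry_out(
  plan=[
    [[0, 0, 0], [0, 0, 0], 0.04],
    [[0, 0, 0], [0, 0, 0], 0.04],
    [[0, -0.03, 0], [0, 0, 0], 0.04],
    [[0, -0.03, 0], [0, 0, 0], 0.04],
    [[0.0015, 0, -0.0315], [0, 0, 0], 0.04],
    [[0.0015, 0, -0.031], [0, 0, 0], 0.04],
    [[0, 0, 0], [0, 0, 0], 0.04],
  ],
)

```text
time_s: 11.22
position: [0.5012, 0.103, 0.1007]
tool_rot: [[0.002, 0.0, 1.0], [-1.0, 0.0, 0.002], [-0.0, -1.0, 0.0]]
ft_force: [0.4, -1.8, -0.1]
grip_width: 0.04
```

```bash
python3 - <<'E'
from h import *
o=env.observe();P=o["position"];print(P,o["ft_force"])
s=env.get_image("side")
crop(s,135,225,270,370,7,"s7.png",proj(s,[P,P+[0,.02,0],P-[0,.02,0],[.5007,.1042,.067],[.5007,.1042,.037]]))
E
```

```text
[0.50124833 0.10298363 0.10066222] [ 0.4460024  -1.77633177 -0.09348271]
```

View pics/s7.png

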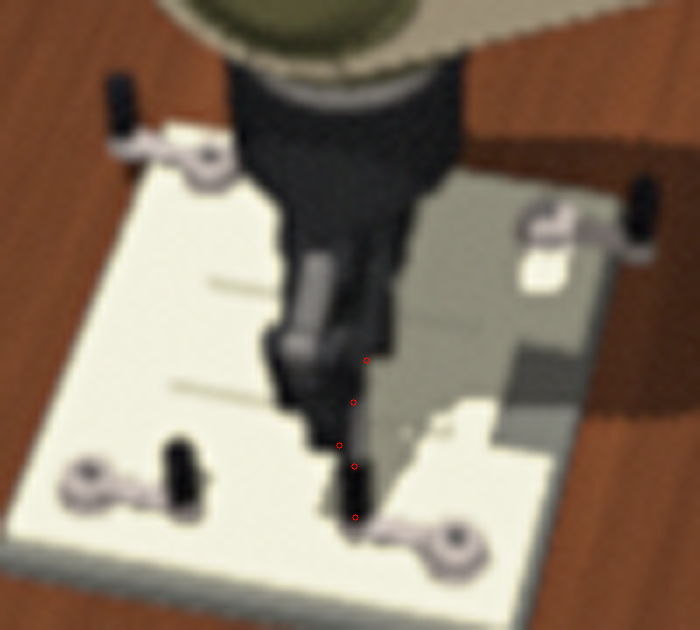

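carry_out(
  plan=[
    [[-0.002, 0.03, -0.0005], [0, 0, 0], 0.04],
    [[0, 0.028, 0], [0, 0, 0], 0.04],
    [[0, 0, 0], [0, 0, 0], 0.02],
    [[0, 0, 0], [0, 0, 0], 0.0],
    [[0, 0, 0], [0, 0, 0], 0.0],
    [[0, 0, 0], [0, 0, 0], 0.0],
  ],
)

```text
time_s: 12.02
position: [0.5023, 0.105, 0.0427]
tool_rot: [[0.002, 0.002, 1.0], [-1.0, -0.0, 0.002], [0.0, -1.0, 0.002]]
ft_force: [2.6, -1.1, -5.1]
grip_width: 0.0131
```

```bash
python3 arc.py 0.03 3.16 15
```

```text
[[[0.0079, 0.0002, -0.0011], [0, 0, 0], 0.0], [[0.0074, 0.0002, -0.0026], [0, 0, 0], 0.0], [[0.0068, 0.0002, -0.0042], [0, 0, 0], 0.0], [[0.0057, 0.0002, -0.0054], [0, 0, 0], 0.0], [[0.0045, 0.0002, -0.0066], [0, 0, 0], 0.0], [[0.003, 0.0002, -0.0073], [0, 0, 0], 0.0], [[0.0015, 0.0002, -0.0078], [0, 0, 0], 0.0], [[-0.0002, 0.0002, -0.0079], [0, 0, 0], 0.0], [[-0.0018, 0.0002, -0.0077], [0, 0, 0], 0.0], [[-0.0034, 0.0002, -0.0071], [0, 0, 0], 0.0], [[-0.0048, 0.0002, -0.0063], [0, 0, 0], 0.0], [[-0.006, 0.0002, -0.0052], [0, 0, 0], 0.0], [[-0.0069, 0.0002, -0.0038], [0, 0, 0], 0.0], [[-0.0076, 0.0002, -0.0023], [0, 0, 0], 0.0], [[-0.0079, 0.0002, -0.0007], [0, 0, 0], 0.0]]
```

carry_out(
  plan=[
    [[0.0079, 0.0002, -0.0021], [0, 0, 0], 0.0],
    [[0.0074, 0.0002, -0.0026], [0, 0, 0], 0.0],
    [[0.0068, 0.0002, -0.0042], [0, 0, 0], 0.0],
    [[0.0057, 0.0002, -0.0054], [0, 0, 0], 0.0],
    [[0.0045, 0.0002, -0.0066], [0, 0, 0], 0.0],
    [[0.003, 0.0002, -0.0073], [0, 0, 0], 0.0],
    [[0.0015, 0.0002, -0.0078], [0, 0, 0], 0.0],
    [[-0.0002, 0.0002, -0.0079], [0, 0, 0], 0.0],
  ],
)

```text
time_s: 13.02
position: [0.4583, 0.0674, 0.041]
tool_rot: [[0.002, 0.002, 1.0], [-1.0, -0.001, 0.002], [0.001, -1.0, 0.002]]
ft_force: [2.8, -3.8, -3.5]
grip_width: 0.0128
```

carry_out(
  plan=[
    [[-0.0018, 0.0002, -0.0077], [0, 0, 0], 0.0],
    [[-0.0034, 0.0002, -0.0071], [0, 0, 0], 0.0],
    [[-0.0048, 0.0002, -0.0063], [0, 0, 0], 0.0],
    [[-0.006, 0.0002, -0.0052], [0, 0, 0], 0.0],
    [[-0.0069, 0.0002, -0.0038], [0, 0, 0], 0.0],
    [[-0.0076, 0.0002, -0.0023], [0, 0, 0], 0.0],
    [[-0.0079, 0.0002, -0.0007], [0, 0, 0], 0.0],
    [[0, 0, 0], [0, 0, 0], 0.0],
  ],
)

```text
time_s: 14.02
position: [0.4257, 0.1075, 0.0393]
tool_rot: [[0.002, 0.003, 1.0], [-1.0, 0.0, 0.002], [-0.0, -1.0, 0.003]]
ft_force: [5.9, 0.0, -4.9]
grip_width: 0.0126
```

carry_out(
  plan=[
    [[0, 0, 0], [0, 0, 0], 0.04],
    [[0, 0, 0], [0, 0, 0], 0.04],
    [[0, -0.03, 0], [0, 0, 0], 0.04],
    [[0, -0.03, 0], [0, 0, 0], 0.04],
    [[0.0354, 0, 0.043], [0, 0, 0], 0.04],
    [[0.0354, 0, 0.043], [0, 0, 0], 0.04],
    [[0.0354, 0, 0.043], [0, 0, 0], 0.04],
    [[0.0354, 0, 0.043], [0, 0, 0], 0.04],
  ],
)

```text
time_s: 15.02
position: [0.5977, -0.0356, 0.099]
tool_rot: [[0.001, -0.001, 1.0], [-1.0, 0.001, 0.001], [-0.001, -1.0, -0.001]]
ft_force: [0.5, -0.1, -0.6]
grip_width: 0.04
```

carry_out(
  plan=[
    [[0.0354, 0, 0.043], [0, 0, 0], 0.04],
    [[0, 0, 0], [0, 0, 0], 0.04],
  ],
)

```text
time_s: 15.28
position: [0.6414, -0.0723, 0.098]
tool_rot: [[-0.001, -0.0, 1.0], [-1.0, -0.0, -0.001], [0.0, -1.0, -0.0]]
ft_force: [-0.5, -0.3, -0.0]
grip_width: 0.0403
```

```bash
python3 - <<'E'
from h import *
o=env.observe();P=o["position"];print(P,o["ft_force"])
s=env.get_image("side")
crop(s,110,220,250,365,6,"s8.png",proj(s,[P,P+[0,.02,0],P-[0,.02,0],[.6403,-.0696,.067],[.6403,-.0696,.037]]))
E
```

```text
[ 0.6414178  -0.07227248  0.09804105] [-0.51262703 -0.26927823 -0.02541276]
```

View pics/s8.png

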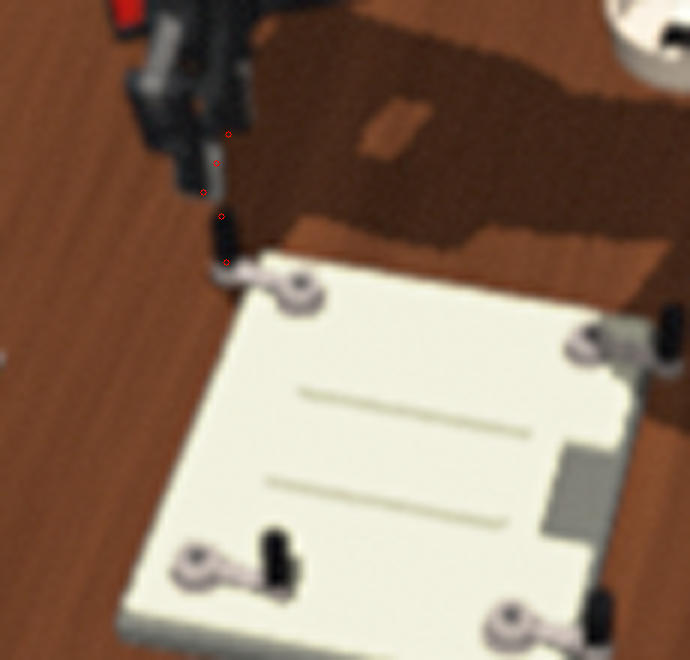

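carry_out(
  plan=[
    [[-0.0025, 0.028, -0.001], [0, 0, 0], 0.04],
    [[0, 0.028, 0], [0, 0, 0], 0.04],
    [[0, 0, 0], [0, 0, 0], 0.02],
    [[0, 0, 0], [0, 0, 0], 0.0],
    [[0, 0, 0], [0, 0, 0], 0.0],
    [[0, 0, 0], [0, 0, 0], 0.0],
  ],
)

```text
time_s: 16.08
position: [0.6386, -0.0672, 0.0435]
tool_rot: [[0.002, -0.001, 1.0], [-1.0, 0.0, 0.002], [-0.0, -1.0, -0.001]]
ft_force: [-4.3, -0.0, -2.4]
grip_width: 0.0127
```

```bash
python3 arc.py 0.15 3.16 15
```

```text
[[[0.0074, 0.0002, -0.0019], [0, 0, 0], 0.0], [[0.0068, 0.0002, -0.0033], [0, 0, 0], 0.0], [[0.0061, 0.0002, -0.0046], [0, 0, 0], 0.0], [[0.005, 0.0002, -0.0058], [0, 0, 0], 0.0], [[0.0037, 0.0002, -0.0066], [0, 0, 0], 0.0], [[0.0024, 0.0002, -0.0072], [0, 0, 0], 0.0], [[0.0009, 0.0002, -0.0076], [0, 0, 0], 0.0], [[-0.0006, 0.0002, -0.0076], [0, 0, 0], 0.0], [[-0.0022, 0.0002, -0.0073], [0, 0, 0], 0.0], [[-0.0035, 0.0002, -0.0067], [0, 0, 0], 0.0], [[-0.0049, 0.0002, -0.0059], [0, 0, 0], 0.0], [[-0.0059, 0.0002, -0.0048], [0, 0, 0], 0.0], [[-0.0067, 0.0002, -0.0035], [0, 0, 0], 0.0], [[-0.0073, 0.0002, -0.0022], [0, 0, 0], 0.0], [[-0.0076, 0.0002, -0.0006], [0, 0, 0], 0.0]]
```

carry_out(
  plan=[
    [[0.01, 0.0002, -0.0008], [0, 0, 0], 0.0],
    [[0.0068, 0.0002, -0.0033], [0, 0, 0], 0.0],
    [[0.0061, 0.0002, -0.0046], [0, 0, 0], 0.0],
    [[0.005, 0.0002, -0.0058], [0, 0, 0], 0.0],
    [[0.0037, 0.0002, -0.0066], [0, 0, 0], 0.0],
    [[0.0024, 0.0002, -0.0072], [0, 0, 0], 0.0],
    [[0.0009, 0.0002, -0.0076], [0, 0, 0], 0.0],
    [[-0.0006, 0.0002, -0.0076], [0, 0, 0], 0.0],
  ],
)

```text
time_s: 17.08
position: [0.5954, -0.1026, 0.0418]
tool_rot: [[0.001, 0.001, 1.0], [-1.0, -0.001, 0.001], [0.001, -1.0, 0.001]]
ft_force: [1.8, -3.7, -1.9]
grip_width: 0.0129
```

carry_out(
  plan=[
    [[-0.0022, 0.0002, -0.0073], [0, 0, 0], 0.0],
    [[-0.0035, 0.0002, -0.0067], [0, 0, 0], 0.0],
    [[-0.0049, 0.0002, -0.0059], [0, 0, 0], 0.0],
    [[-0.0059, 0.0002, -0.0048], [0, 0, 0], 0.0],
    [[-0.0067, 0.0002, -0.0035], [0, 0, 0], 0.0],
    [[-0.0073, 0.0002, -0.0022], [0, 0, 0], 0.0],
    [[-0.0076, 0.0002, -0.0006], [0, 0, 0], 0.0],
    [[0, 0, 0], [0, 0, 0], 0.0],
  ],
)

```text
time_s: 18.08
position: [0.5638, -0.0624, 0.0398]
tool_rot: [[0.003, -0.002, 1.0], [-1.0, 0.001, 0.003], [-0.001, -1.0, -0.002]]
ft_force: [-5.0, 1.2, -3.2]
grip_width: 0.0134
```

carry_out(
  plan=[
    [[0, 0, 0], [0, 0, 0], 0.04],
    [[0, 0, 0], [0, 0, 0], 0.04],
    [[0, -0.04, 0], [0, 0, 0], 0.06],
    [[0, -0.05, 0], [0, 0, 0], 0.07],
    [[0, -0.05, -0.02], [0, 0, 0], 0.07],
    [[0, 0, -0.05], [0, 0, 0], 0.07],
    [[0, 0, -0.05], [0, 0, 0], 0.07],
    [[0, 0, 0], [0, 0, 0], 0.07],
  ],
)

```text
time_s: 19.08
position: [0.4424, -0.0637, 0.1808]
tool_rot: [[0.001, 0.001, 1.0], [-1.0, -0.0, 0.001], [0.0, -1.0, 0.001]]
ft_force: [0.1, -0.9, -0.3]
grip_width: 0.0698
```

```bash
python3 - <<'E'
from h import *
print(env.observe()["position"])
t=env.get_image("top"); s=env.get_image("side")
crop(t,155,215,205,265,10,"t9.png"); crop(s,255,305,240,310,10,"s9.png"); crop(s,110,240,245,385,5,"s9b.png")
cv2.imwrite("pics/t9full.png",t["image"][:,:,::-1])
E
```

```text
[ 0.44243157 -0.06366724  0.1808258 ]
```

View pics/t9.png

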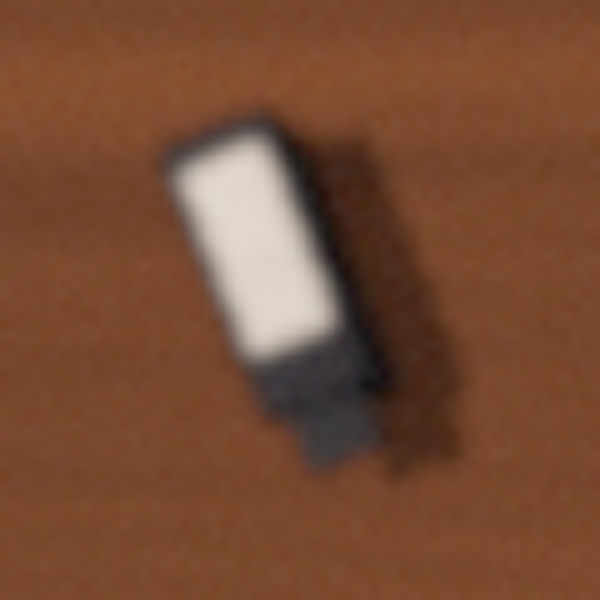

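View pics/s9.png

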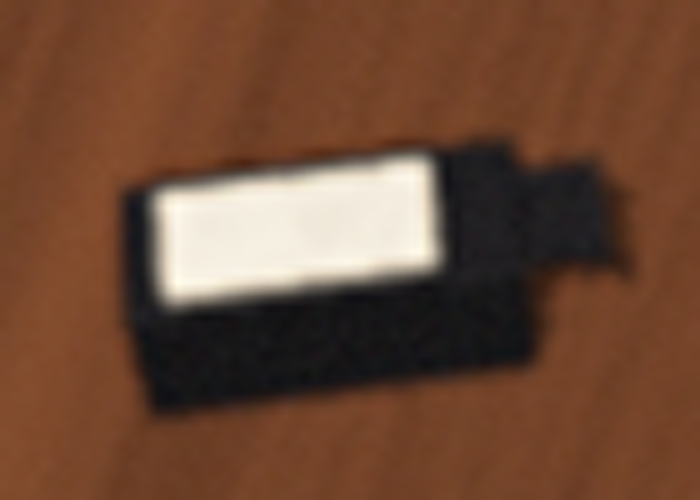

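View pics/s9b.png

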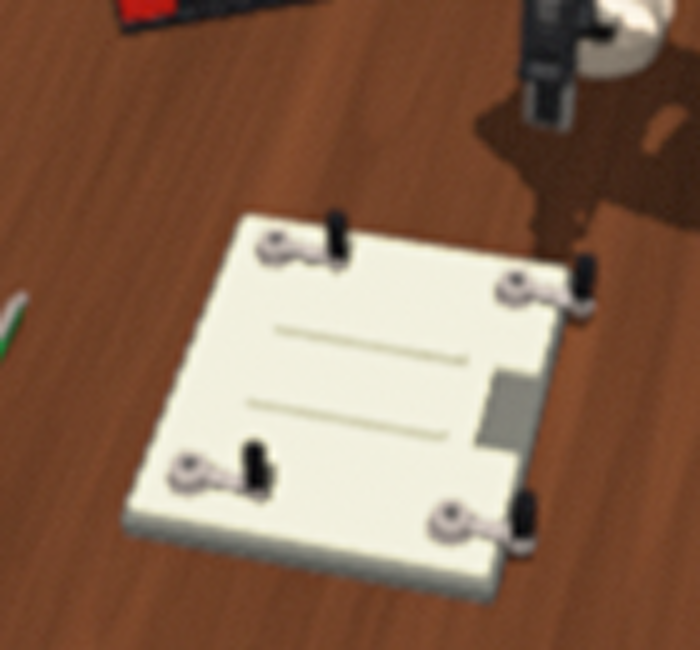

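View pics/t9full.png

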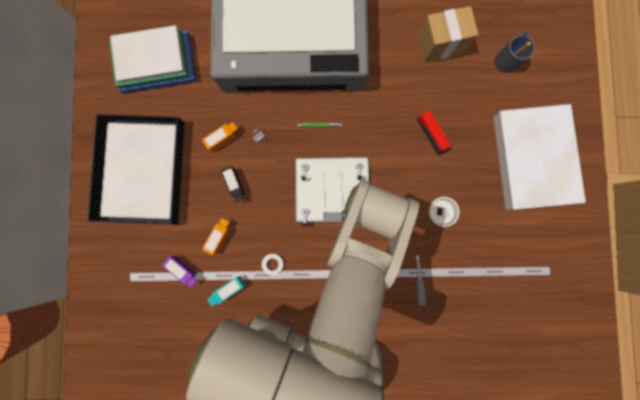

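```bash
python3 - <<'E'
from h import *
from scipy.optimize import least_squares
t=env.get_image("top"); s=env.get_image("side")
T=lambda u,v:(v/10+155-.5,u/10+205-.5); S=lambda u,v:(v/10+255-.5,u/10+240-.5)
mt=np.array([[45,18,48],[45,-18,48],[-45,18,48],[-64,12,43],[-64,-12,43]])/1000.; ot=np.array([T(*a) for a in[(170,163),(265,112),(263,405),(312,470),(385,435)]])
ms=np.array([[45,18,48],[45,-18,48],[-45,-18,48],[-45,18,48],[45,18,0],[-45,18,0],[-64,-12,43],[-64,12,43]])/1000.; os_=np.array([S(*a) for a in[(140,320),(125,190),(510,145),(535,270),(152,412),(532,360),(600,165),(620,270)]])
def W(P,m):
    a=P[2]; R=np.array([[np.cos(a),-np.sin(a),0],[np.sin(a),np.cos(a),0],[0,0,1]]); return m@R.T+[P[0],P[1],0]
ft=lambda P:(proj(t,W(P,mt))-ot).ravel(); fs=lambda P:(proj(s,W(P,ms))-os_).ravel()
for f in(ft,fs,lambda P:np.r_[ft(P),fs(P)]):
    r=least_squares(f,[.55,.33,.35],loss="soft_l1"); print(r.x[:2].round(4),np.degrees(r.x[2]).round(1),f(r.x).round(1))
E
```

```text
[0.5597 0.3263] 22.1 [-1.4 -1.3 -0.9  0.2  1.5  0.4  0.1  0.1  0.6  0.1]
[0.558  0.3266] 20.1 [ 0.2 -1.7 -1.2 -0.4 -0.9  1.   0.8 -0.3  1.  -0.1  1.9  1.2 -0.4  0.7
 -1.5 -0.4]
[0.5585 0.3263] 21.0 [-1.2 -1.1 -0.5  0.5  1.9  0.2  0.6 -0.3  1.2 -0.2  0.4 -1.7 -1.  -0.6
 -1.3  0.7  0.3 -0.4  1.1 -0.1  1.4  1.2 -0.9  0.4 -2.  -0.5]
```

The only black one is at top (183,233) / side (281,274); orange at (136,220),(237,217), purple (271,180), turquoise (291,226) are look-alikes. The crop confirms black body, label on top, tab towards the robot. All four cranks point at the notched edge.

carry_out(
  plan=[
    [[-0.0557, 0, 0.0166], [0, 0, 0], 0.075],
    [[-0.0557, 0, 0.0166], [0, 0, 0], 0.075],
    [[-0.0557, 0, 0.0166], [0, 0, 0], 0.075],
    [[-0.0557, 0, 0.0166], [0, 0, 0], 0.075],
    [[-0.0557, 0, 0.0166], [0, 0, 0], 0.075],
    [[-0.0557, 0, 0.0166], [0, 0, 0], 0.075],
    [[-0.0557, 0, 0.0166], [0, 0, 0], 0.075],
  ],
)

```text
time_s: 20.15
position: [0.561, 0.3288, 0.1796]
tool_rot: [[0.002, 0.0, 1.0], [-1.0, 0.0, 0.002], [-0.0, -1.0, 0.0]]
ft_force: [1.3, -0.2, 1.2]
grip_width: 0.0751
```

carry_out(
  plan=[
    [[0, 0, 0], [0, -10.5, 0], 0.075],
    [[0, 0, 0], [0, -10.5, 0], 0.075],
    [[0, 0.04, 0], [0, 0, 0], 0.075],
    [[0, 0.04, 0], [0, 0, 0], 0.075],
    [[0, 0, 0], [0, 0, 0], 0.075],
  ],
)

```text
time_s: 20.78
position: [0.5592, 0.3262, 0.0969]
tool_rot: [[0.36, -0.006, 0.933], [-0.933, -0.002, 0.36], [-0.0, -1.0, -0.006]]
ft_force: [0.7, 0.3, 1.0]
grip_width: 0.0749
```

```bash
python3 - <<'E'
from h import *
o=env.observe();P=o["position"];R=o["tool_rot"];print(P,R)
d=np.array([.5585,.3263,.016])-P; print("tool shift",R.T@d)
s=env.get_image("side"); t=env.get_image("top")
crop(s,190,310,215,345,5,"s10.png",proj(s,[P,P+R[:,0]*.037,P-R[:,0]*.037,[.5585,.3263,.048]])); crop(t,110,260,180,380,4,"t10.png")
E
```

```text
[0.55920681 0.32616186 0.09693072] [[ 3.60196712e-01 -5.81974788e-03  9.32858220e-01]
 [-9.32876344e-01 -1.99598558e-03  3.60191258e-01]
 [-2.34250749e-04 -9.99981073e-01 -6.14805257e-03]]
tool shift [-0.0003645   0.08093302 -0.00011203]
```

View pics/s10.png

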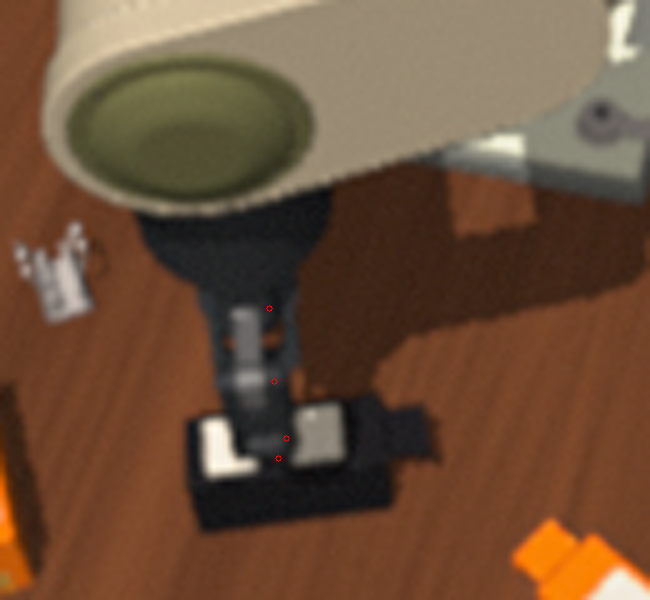

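View pics/t10.png

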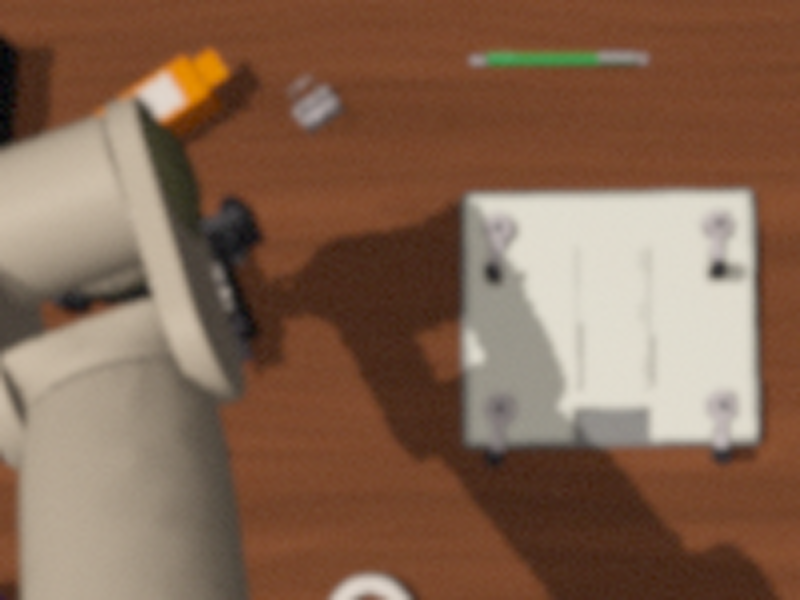

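carry_out(
  plan=[
    [[0, 0.03, 0], [0, 0, 0], 0.075],
    [[0, 0.03, 0], [0, 0, 0], 0.075],
    [[0, 0.021, 0], [0, 0, 0], 0.075],
    [[0, 0, 0], [0, 0, 0], 0.05],
    [[0, 0, 0], [0, 0, 0], 0.02],
    [[0, 0, 0], [0, 0, 0], 0.02],
    [[0, 0, 0], [0, 0, 0], 0.02],
    [[0, 0, 0], [0, 0, 0], 0.02],
  ],
  force=35,
)

```text
time_s: 21.88
position: [0.5613, 0.3266, 0.0214]
tool_rot: [[0.36, 0.004, 0.933], [-0.933, 0.001, 0.36], [0.0, -1.0, 0.004]]
ft_force: [0.7, 0.8, 6.6]
grip_width: 0.0358
```

carry_out(
  plan=[
    [[0, 0, 0], [0, 0, 0], 0.02],
    [[0, -0.02, 0], [0, 0, 0], 0.02],
    [[0, -0.035, 0], [0, 0, 0], 0.02],
    [[0, -0.035, 0], [0, 0, 0], 0.02],
    [[0, 0, 0], [0, 10.5, 0], 0.02],
    [[0, 0, 0], [0, 10.5, 0], 0.02],
    [[0, 0, 0], [0, 0, 0], 0.02],
  ],
)

```text
time_s: 22.75
position: [0.5601, 0.3262, 0.1098]
tool_rot: [[0.003, 0.001, 1.0], [-1.0, 0.0, 0.003], [-0.0, -1.0, 0.001]]
ft_force: [-0.4, -0.2, -0.6]
grip_width: 0.0354
```

```bash
python3 - <<'E'
from h import *
o=env.observe();P=o["position"];R=o["tool_rot"];print(P,R,o["grip_width"],o["ft_force"])
d=np.array([.5327,.0209,.11])-P; print("tool shift",R.T@d)
s=env.get_image("side"); t=env.get_image("top")
crop(s,190,310,215,345,5,"s11.png"); crop(t,110,260,180,380,4,"t11.png")
E
```

```text
[0.56006329 0.32618934 0.10977163] [[ 3.34270995e-03  7.34533757e-04  9.99994143e-01]
 [-9.99994385e-01  2.38879572e-04  3.34253530e-03]
 [-2.36422968e-04 -9.99999702e-01  7.35328138e-04]] 0.03541085692911741 [-0.40123252 -0.20296165 -0.61841163]
tool shift [ 0.3051961 -0.0003214 -0.0283834]
```

View pics/s11.png

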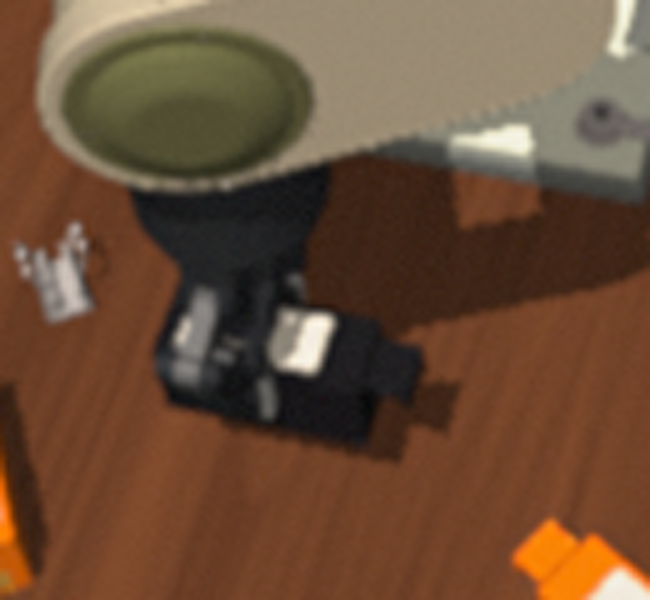

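carry_out(
  plan=[
    [[0.0509, 0, -0.0043], [0, 0, 0], 0.02],
    [[0.0509, 0, -0.0043], [0, 0, 0], 0.02],
    [[0.0509, 0, -0.0043], [0, 0, 0], 0.02],
    [[0.0509, 0, -0.0043], [0, 0, 0], 0.02],
    [[0.0509, 0, -0.0043], [0, 0, 0], 0.02],
    [[0.0509, 0, -0.0043], [0, 0, 0], 0.02],
    [[0, 0, 0], [0, 0, 0], 0.02],
    [[0, 0, 0], [0, 0, 0], 0.02],
  ],
)

```text
time_s: 23.85
position: [0.5348, 0.021, 0.1093]
tool_rot: [[0.003, 0.0, 1.0], [-1.0, 0.0, 0.003], [-0.0, -1.0, 0.0]]
ft_force: [0.4, -0.3, -1.2]
grip_width: 0.0351
```

carry_out(
  plan=[
    [[0, 0.02, 0], [0, 0, 0], 0.02],
    [[0, 0.02, 0], [0, 0, 0], 0.02],
    [[0, 0, 0], [0, 0, 0], 0.02],
  ],
)

```text
time_s: 24.22
position: [0.5341, 0.022, 0.0682]
tool_rot: [[0.004, -0.003, 1.0], [-1.0, 0.001, 0.004], [-0.001, -1.0, -0.003]]
ft_force: [-0.3, -0.0, -0.6]
grip_width: 0.0353
```

```bash
python3 - <<'E'
from h import *
o=env.observe();P=o["position"];R=o["tool_rot"];print(P,R,o["grip_width"],o["ft_force"])
s=env.get_image("side"); t=env.get_image("top")
crop(s,120,240,245,385,5,"s12.png"); crop(t,130,240,270,390,6,"t12.png")
E
```

```text
[0.53410219 0.02201488 0.06817319] [[ 4.36633815e-03 -2.68874987e-03  9.99986853e-01]
 [-9.99990260e-01  6.31869223e-04  4.36805199e-03]
 [-6.43605515e-04 -9.99996186e-01 -2.68596473e-03]] 0.035339964341298144 [-0.34195113 -0.02997608 -0.55109724]
```

View pics/s12.png

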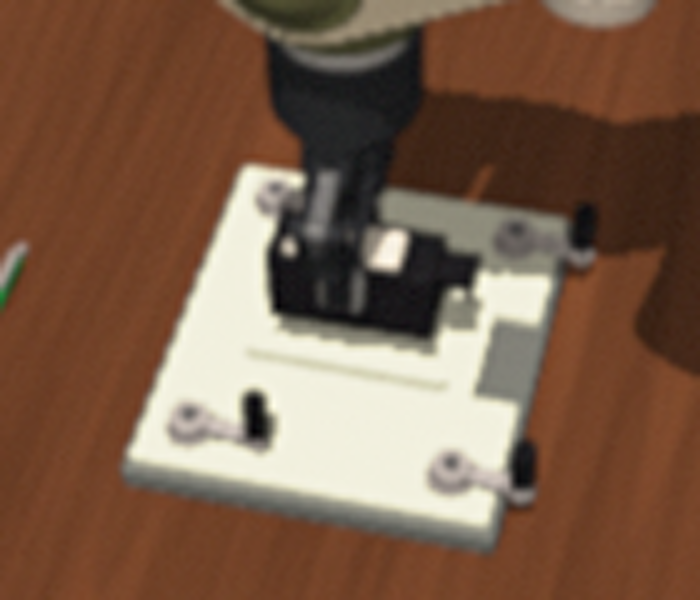

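View pics/t12.png

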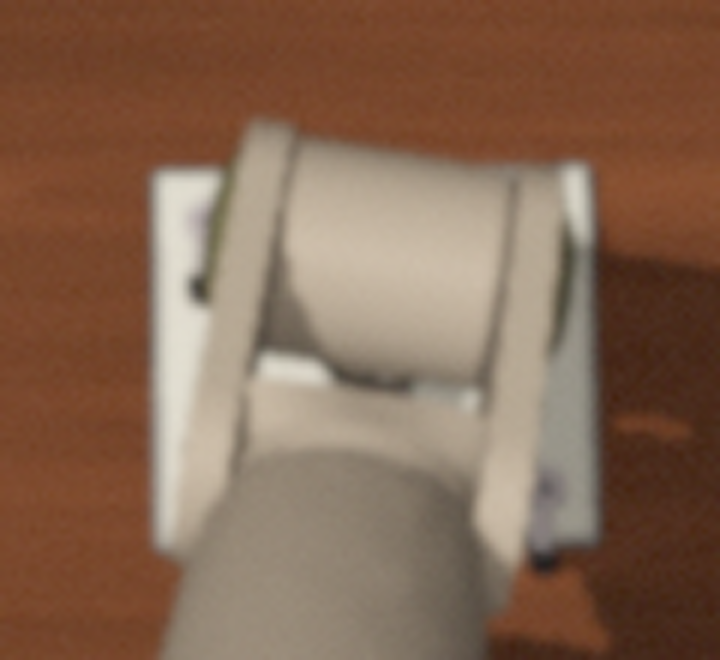

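carry_out(
  plan=[
    [[0.001, 0.012, 0], [0, 0, 0], 0.02],
    [[0, 0.009, 0], [0, 0, 0], 0.02],
    [[0, 0, 0], [0, 0, 0], 0.02],
  ],
)

```text
time_s: 24.7
position: [0.5343, 0.0198, 0.0473]
tool_rot: [[0.002, -0.002, 1.0], [-1.0, 0.0, 0.002], [-0.0, -1.0, -0.002]]
ft_force: [-0.0, -0.1, -1.8]
grip_width: 0.0355
```

carry_out(
  plan=[
    [[0, 0.002, 0], [0, 0, 0], 0.02],
    [[0, 0.001, 0], [0, 0, 0], 0.02],
  ],
)

```text
time_s: 24.95
position: [0.5348, 0.0197, 0.0452]
tool_rot: [[0.002, 0.0, 1.0], [-1.0, -0.0, 0.002], [0.0, -1.0, 0.0]]
ft_force: [0.8, -0.1, -1.1]
grip_width: 0.0356
```

```bash
python3 - <<'E'
from h import *
o=env.observe();P=o["position"];print(P,o["grip_width"],o["ft_force"])
s=env.get_image("side")
C=[]
for sx in(-45,45):
  for sy in(-18,18): C.append([.5317+sx/1000,.0209+sy/1000,.022])
crop(s,140,220,270,370,7,"s13.png",proj(s,C))
E
```

```text
[0.53481555 0.01966403 0.04519109] 0.03558307648795916 [ 0.78130764 -0.07076692 -1.06521051]
```

View pics/s13.png

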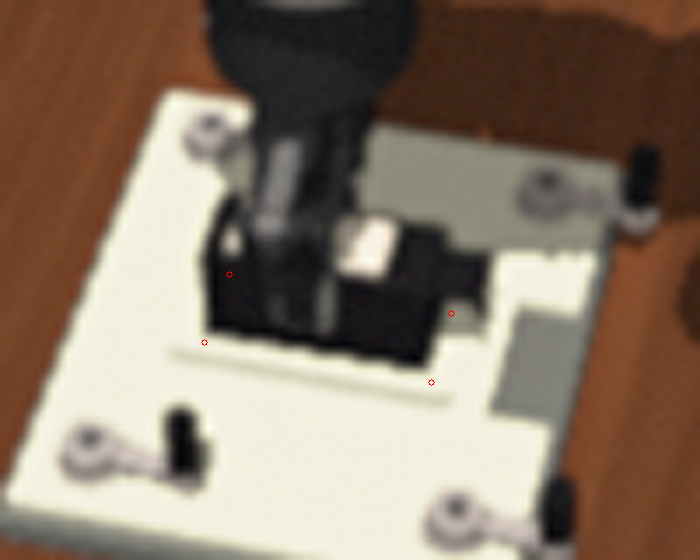

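carry_out(
  plan=[
    [[-0.001, 0.001, 0], [0, 0, 0], 0.02],
    [[0, 0.001, 0], [0, 0, 0], 0.02],
    [[0, 0, 0], [0, 0, 0], 0.02],
  ],
)

```text
time_s: 25.38
position: [0.5347, 0.0207, 0.0431]
tool_rot: [[0.002, -0.0, 1.0], [-1.0, 0.0, 0.002], [-0.0, -1.0, -0.0]]
ft_force: [-0.1, -0.4, -0.6]
grip_width: 0.0355
```

carry_out(
  plan=[
    [[0, 0.001, 0], [0, 0, 0], 0.02],
    [[0, 0, 0], [0, 0, 0], 0.02],
  ],
)

```text
time_s: 25.62
position: [0.5348, 0.0207, 0.0421]
tool_rot: [[0.002, 0.0, 1.0], [-1.0, -0.0, 0.002], [0.0, -1.0, 0.0]]
ft_force: [0.4, 0.2, -1.4]
grip_width: 0.0354
```

carry_out(
  plan=[
    [[0, 0.001, 0], [0, 0, 0], 0.02],
    [[0, 0, 0], [0, 0, 0], 0.02],
  ],
)

```text
time_s: 25.88
position: [0.5348, 0.0207, 0.0413]
tool_rot: [[0.002, 0.0, 1.0], [-1.0, -0.0, 0.002], [0.0, -1.0, 0.0]]
ft_force: [-0.8, 0.1, 2.4]
grip_width: 0.0353
```

carry_out(
  plan=[
    [[0, 0.001, 0], [0, 0, 0], 0.02],
    [[0, 0, 0], [0, 0, 0], 0.02],
  ],
)

```text
time_s: 26.12
position: [0.5349, 0.0207, 0.0405]
tool_rot: [[0.002, 0.001, 1.0], [-1.0, -0.0, 0.002], [0.0, -1.0, 0.001]]
ft_force: [-2.6, -0.4, 5.8]
grip_width: 0.0357
```

```bash
python3 - <<'E'
from h import *
o=env.observe();P=o["position"];print(P,o["grip_width"],o["ft_force"])
s=env.get_image("side")
C=[]
for sx in(-45,45):
  for sy in(-18,18): C.append([.5317+sx/1000,.0209+sy/1000,.022])
crop(s,140,220,270,370,7,"s14.png",proj(s,C))
E
```

```text
[0.53487497 0.02070155 0.04050946] 0.03574188543046696 [-2.61695656 -0.35761141  5.80045854]
```

View pics/s14.png

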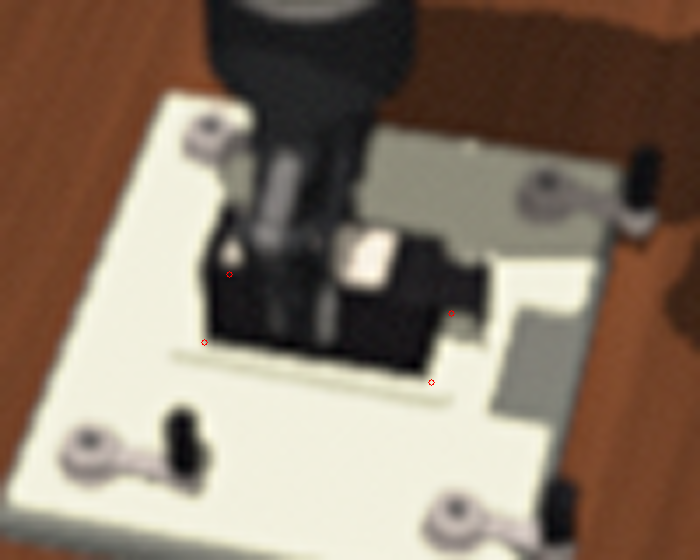

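carry_out(
  plan=[
    [[0, -0.0005, 0], [0, 0, 0], 0.045],
    [[0, 0, 0], [0, 0, 0], 0.055],
    [[0, 0, 0], [0, 0, 0], 0.06],
    [[0, -0.02, 0], [0, 0, 0], 0.06],
    [[0, -0.03, 0], [0, 0, 0], 0.06],
    [[0, -0.05, 0], [0, 0, 0], 0.06],
    [[0, -0.05, 0], [0, 0, 0], 0.06],
    [[0, 0, 0], [0, 0, 0], 0.06],
  ],
)

```text
time_s: 27.18
position: [0.5361, 0.0205, 0.1941]
tool_rot: [[0.002, 0.007, 1.0], [-1.0, -0.001, 0.002], [0.001, -1.0, 0.007]]
ft_force: [-0.2, 0.1, -0.3]
grip_width: 0.0601
```

carry_out(
  plan=[
    [[0.05, 0, -0.03], [0, 0, 0], 0.06],
    [[0.05, 0, -0.03], [0, 0, 0], 0.06],
    [[0.05, 0, -0.03], [0, 0, 0], 0.06],
    [[0.05, 0, 0], [0, 0, 0], 0.06],
    [[0.05, 0, 0], [0, 0, 0], 0.06],
    [[0, 0, 0], [0, 0, 0], 0.06],
  ],
)

```text
time_s: 27.92
position: [0.4447, -0.2321, 0.1893]
tool_rot: [[-0.002, -0.001, 1.0], [-1.0, 0.001, -0.002], [-0.001, -1.0, -0.001]]
ft_force: [0.9, -0.2, 0.6]
grip_width: 0.0604
```

```bash
python3 - <<'E'
from h import *
o=env.observe();P=o["position"];print(P,o["grip_width"],o["ft_force"],o["time_s"])
s=env.get_image("side");t=env.get_image("top")
C=[[.5327+sx/1000,.0209+sy/1000,.07] for sx in(-45,45) for sy in(-18,18)]
crop(s,120,240,245,385,5,"s15.png",proj(s,C)); crop(t,140,235,280,385,7,"t15.png",proj(t,C))
cv2.imwrite("pics/t15full.png",t["image"][:,:,::-1])
E
```

```text
[ 0.44465684 -0.23208794  0.1893025 ] 0.060375452901481566 [ 0.86928037 -0.20294224  0.61974031] 27.925
```

View pics/s15.png

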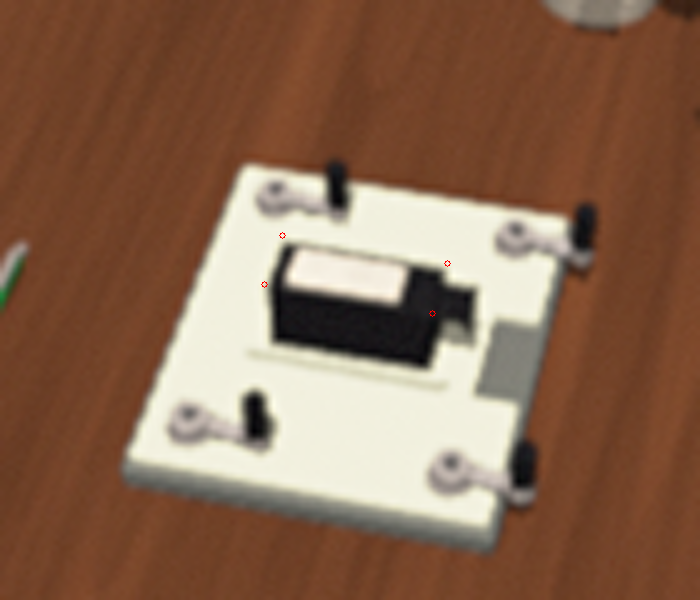

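View pics/t15.png

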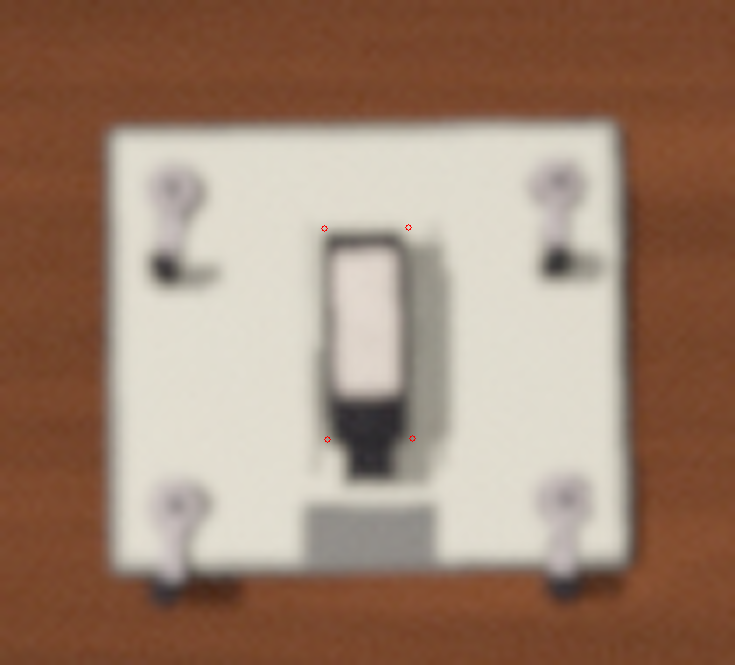

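View pics/t15full.png

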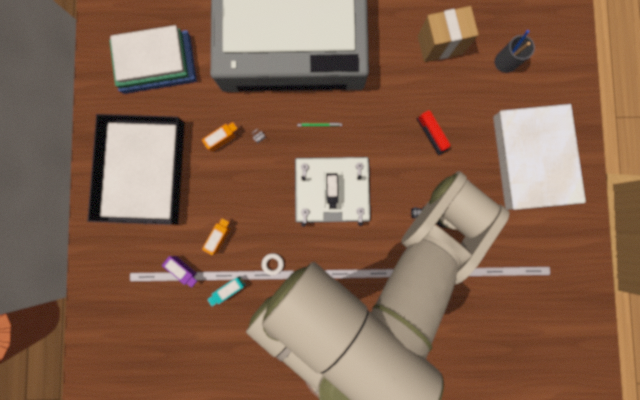

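```bash
python3 - <<'E'
src=open('fit.py').read()
i=src.index("top=dict"); j=src.index("def pts")
new='''top=dict(c=dict(fl=(108,125),fr=(618,122),nl=(112,570),nr=(630,567)),h=dict(fl=(173,187),fr=(558,183),nl=(180,503),nr=(565,498)),k=dict(fl=(165,268),fr=(556,263),nl=(165,592),nr=(563,588)))
side=dict(c=dict(fl=(128,465),fr=(245,165),nl=(495,545),nr=(565,213)),h=dict(fl=(189,422),fr=(276,197),nl=(452,470),nr=(516,238)),k=dict(fl=(256,418),fr=(337,186),nl=(524,466),nr=(584,229)))
'''
src=src[:i]+new+src[j:]
src=src.replace("S=lambda u,v:(v/6+135-.5,u/6+250-.5)","S=lambda u,v:(v/5+120-.5,u/5+245-.5)").replace(".026",".022").replace(".034",".031").replace("P,.058","P,.054").replace("P,.052","P,.0485").replace("[.53,.02,0,0,0,0,0]","[.53,.02,0,3.1,3.1,3.1,3.1]").replace('np.save("deck.npy",P)','')
exec(src)
E
```

```text
pose [0.5323 0.0213] 0.09584819315969309 nuts [3.2307 3.2369 3.2095 3.2147]
[[[-0.6, 1.0], [-1.4, -1.6], [1.9, 0.9], [1.2, -1.4], [0.6, -0.9], [0.4, -0.3], [0.4, -0.5], [0.0, -0.4], [0.2, -0.1], [-0.2, -0.2], [0.0, -0.4], [-0.2, -0.0]], [[-3.7, -1.2], [1.5, 0.3], [-1.1, 0.4], [0.6, 0.1], [-0.3, -0.1], [-0.9, -0.1], [-0.3, -0.0], [-0.6, -0.2], [-0.0, 0.1], [-0.3, -0.2], [-0.5, -0.0], [-0.0, 0.0]]]
{'nl': array([0.4243, 0.1095, 0.0485]), 'nr': array([ 0.4246, -0.0603,  0.0485]), 'fl': array([0.5642, 0.1089, 0.0485]), 'fr': array([ 0.5645, -0.0609,  0.0485])}
0 [0.5326 0.0199] -0.12835500715649995 [3.2491 3.2468 3.2166 3.2511]
1 [0.5318 0.0231] 0.21824649405232 [3.1955 3.2217 3.1987 3.1696]
```

All nuts read about 3.2 rad (allowed 2.80 to 3.48) and the cartridge is centred, with the arm clear. I'm handing in.

```bash
python3 - <<'E'
from rig import env
print(env.close_job())
E
```

```text
the job is handed in; nothing more can be done
None
```

I turned the four crank nuts one at a time in cross order: near-right, far-left, near-left, far-right. I then set the black cartridge between the rails with its tab towards the notched edge, let go and moved the arm clear. The job was handed in at about 28 s of the 72 s allowed; it reports no verdict.

**Nuts:** my last picture check put all four at about 3.2 rad, with single-camera readings from 3.17 to 3.25 (allowed 2.80 to 3.48).

**Cartridge:** it was put down with about 6 N of contact before release. It looks upright and in line, within about 3 mm of the tray's middle.

**Bystanders:** in the last top view the stapler, clip and pencil look unmoved. The arm hid the dish there; it was in place in earlier pictures, and no path went near it below about 0.18 m.

**Disagreements:**
- The two cameras differed by 2–3 mm in y on the deck position.
- The tray corners fitted 1–2 pixels off, and one far worse corner was probably misread, so I relied on the nut hubs.
- In the side view the cartridge's top edge sat about 1.6 pixels from where I predicted.
- I did not measure the tray's seat height or tilt directly; I took them from the nut angles and the height at which the cartridge touched down.

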